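# Load the analyser's stations from a pile of consumables

### The job

Take the pile of analyser consumables apart from the top and load each on its own station: the rack of control vials on the chilled block, the green and the orange reagent cassette each in the holder of its own colour, and the cuvette box on the loading tray. Each must sit flat inside its station's guides, lengthwise (either way round) and released; keep everything upright, and leave the amber bottle and the rack of patient tubes where they stand.

Things in the scene. Friction and masses are not known exactly. Their poses are not given: they have to be found in the camera images.
- vial_rack_center (a point): Rack of control vials, the topmost thing of the pile: a blue block 130 long x 46 wide x 44 high (mm) with two rows of six small vials whose white and red caps stand 14 mm above the block (they are fixed in it). Grip it by the long sides of the block (46 mm). The point is the centre of the block, 22 mm above its underside; x along its length, y across its width, z up. About 0.25 kg.
- green_cassette_center (a point): Reagent cassette with green ends: a white box 100 long x 36 wide x 46 high (mm), both ends (22 mm of the length) green, two round foil seals on its flat top. It lies crosswise on the cuvette box beside the orange one, about 60 mm of clear space between the two, with the rack bridging both. The point is its centre, 23 mm above its underside; x along its length, y across its width, z up. About 0.18 kg.
- orange_cassette_center (a point): Reagent cassette with orange ends: otherwise the same as the green one (100 x 36 x 46 mm, 0.18 kg). The point is its centre, 23 mm above its underside; x along its length, y across its width, z up.
- cuvette_box_center (a point): Box of cuvettes, the lowest thing of the pile, standing on the bench: pale blue-grey box with a light blue lid (fixed on it) and rows of small white squares, 160 long x 64 wide x 48 high (mm). The point is its centre, 24 mm above its underside; x along its length, y across its width, z up. About 0.3 kg.
- chill_block_seat (a point): Chilled block, the place of the vial rack: aluminium base 158 x 74 mm, flat seat 16 mm above the bench, 146 x 62 mm between blue guides (6 mm thick, 14 mm above the seat, at the ends and 20 mm along each corner; long sides open in the middle). White housing with display, 26 mm long, 28 mm high, at its +x end. Fixed. The point is the centre of the seat surface; x along its length, z up.
- green_holder_seat (a point): Holder of the green cassette: white base 128 x 64 mm, flat seat 12 mm above the bench, 116 x 52 mm between green guides (6 mm thick, 14 mm above the seat, at the ends and 20 mm along each corner; long sides open in the middle). Grey housing with display, 26 mm long, 24 mm high, at its +x end. Fixed. The point is the centre of the seat surface; x along its length, z up.
- orange_holder_seat (a point): Holder of the orange cassette: white base 128 x 64 mm, flat seat 12 mm above the bench, 116 x 52 mm between orange guides (6 mm thick, 14 mm above the seat, at the ends and 20 mm along each corner; long sides open in the middle). Grey housing with display, 26 mm long, 24 mm high, at its +x end. Fixed. The point is the centre of the seat surface; x along its length, z up.
- cuvette_tray_seat (a point): Loading tray, the place of the cuvette box: dark grey base 188 x 92 mm, flat seat 12 mm above the bench, 176 x 80 mm between light blue guides (6 mm thick, 14 mm above the seat, at the ends and 20 mm along each corner; long sides open in the middle). Fixed. The point is the centre of the seat surface; x along its length, z up.
- amber_bottle_mid (a point): Amber glass bottle with a white cap, 44 mm in diameter, 95 mm high, loose, a bystander to be left alone. The point is half-way up; z up.
- sample_rack_mid (a point): Narrow light grey rack of five capped patient tubes, 22 x 125 mm and 84 mm high, loose, a bystander to be left alone. The point is half-way up; y along its length, z up.
Not all that is in view belongs to the job. Leave any pink look-alike of the part that bears cuvette_box_center alone. Of the things that look like the part that bears vial_rack_center, the larger one is meant.

How it is judged (in metres and radians):
At the end, for the whole second after the job is handed in: Each of the four things is seated flat at its own station: centre within 14 mm horizontally of the seat's centre, length within 0.25 rad of the seat's, height within 5 mm of resting on the seat, tilt under 0.08 rad, at rest and released (horizontal distance between vial_rack_center and chill_block_seat below 0.014 m and angle between the x axis of vial_rack_center and the x axis of chill_block_seat, either way round below 0.25 rad and z of vial_rack_center in the frame of chill_block_seat between 0.017 and 0.027 m and angle between each of vial_rack_center, green_cassette_center, orange_cassette_center, cuvette_box_center's own z axis and vertical below 0.08 rad and linear speed of each of vial_rack, green_cassette, orange_cassette, cuvette_box below 0.02 m/s and horizontal distance between green_cassette_center and green_holder_seat below 0.014 m and angle between the x axis of green_cassette_center and the x axis of green_holder_seat, either way round below 0.25 rad and z of green_cassette_center in the frame of green_holder_seat between 0.018 and 0.028 m and horizontal distance between orange_cassette_center and orange_holder_seat below 0.014 m and angle between the x axis of orange_cassette_center and the x axis of orange_holder_seat, either way round below 0.25 rad and z of orange_cassette_center in the frame of orange_holder_seat between 0.018 and 0.028 m and horizontal distance between cuvette_box_center and cuvette_tray_seat below 0.014 m and angle between the x axis of cuvette_box_center and the x axis of cuvette_tray_seat, either way round below 0.25 rad and z of cuvette_box_center in the frame of cuvette_tray_seat between 0.019 and 0.029 m); the robot touches nothing.
It fails at once if one of the four things is tipped by more than 0.6 rad (angle between any of vial_rack_center, green_cassette_center, orange_cassette_center, cuvette_box_center's own z axis and vertical above 0.6 rad).
It fails at once if the amber bottle is moved by more than 30 mm or tipped (distance of amber_bottle_mid from where it was at the start of the episode above 0.03 m or angle between amber_bottle_mid's own z axis and vertical above 0.4 rad).
It fails at once if the patient tube rack is moved by more than 30 mm or tipped (distance of sample_rack_mid from where it was at the start of the episode above 0.03 m or angle between sample_rack_mid's own z axis and vertical above 0.4 rad).
It also fails if it takes over 120 s, if anything falls off the work surface, if the arm or the gripper's body presses on something with over 40 N, if the wrist force passes 120 N, or if a joint passes its speed limit or range.

### The arm

A 7-joint arm with a two-finger parallel gripper is mounted at the origin on the work surface. World frame = base frame: x ahead of the robot, y to its left, z up, the work surface at z = 0. Lengths are in m, angles in degrees, forces in N, time in s.
With the tool pointing down it reaches from about 0.425 to 0.875 m from the base axis. Payload 4.7 kg.
Tool frame: the origin (TCP) lies midway between the tips of the shut fingers; the grasp point (between the pads) lies 19 mm behind it (robot.grasp_offset is the z of the grasp point in the tool frame, in m); z points along the fingers, y is the direction in which the jaws open and shut (so a half turn about z gives the same grasp; the last joint's range is limited). The gripper opens to 85 mm and grips with 20 to 120 N. Pads are 22 mm wide; open, the fingers measure 114 mm over their backs; the gripper's body (76 mm by 85 mm) begins 54 mm behind the grasp point. The pads swing forward as they close: fully open they stand 13 mm farther back than shut.
Start: joints at [-70.583, 18.392, -4.016, 83.108, 1.295, 78.541, -3.26], TCP at [0.207, 0.616, 0.205] pointing down, gripper open.
Joint ranges: [-163.93, 163.93], [-17.29, 119.83], [-79.2, 71.16], [3.27, 140.29], [-89.18, 269.18], [5.43, 117.66], [-154.24, 154.24]. Speed limits (degrees/s): [147.25, 147.25, 180, 180, 180, 180, 180].

### API

Orientations are given as a 3x3 rotation matrix whose columns are the frame's x, y, z axes.
In Python, from rig import read_state, eyes, job, robot gives the robot as it stands.
- The arm moves only by the tool move_arm, never from a script. Its argument "series" is one flat list of numbers, 7 for each row, row after row: the finger opening in cm, from 0 to 8.54, then the shift along the tool's x, y, z in cm, then the turn, a rotation vector about the tool's x, y, z in rad. A call has 1 to 5 rows; each row shifts and turns the commanded pose from where the row before left it, along the tool's axes as they then stand; what a row does not reach is not made up. A row lasts 1/12 s, in which the tool goes at most 41.7 mm and 7.16 degrees, less where a joint would pass 70% of its speed; a pose out of reach is approached as far as the arm can. A call is refused whole if a number of a shift passes 4.17 or a number of a turn 0.125, either way. A call with a gripper value outside its range is refused whole. The fingers move at their own pace and stop on an object; "force" is the grip in N (left out, the last holds). Time passes only in rows, so rows that do not move let the fingers close. It gives the time, the measured TCP pose, the force and the opening at its end, in the units of the state.
- read_state(): the state, without advancing time (a new reading comes with each control period).
- eyes.snapshot(name): name is "scene" or "top" or "wrist"; returns a dict with "image" (384x512x3 uint8, red, green, blue), "fovy" (degrees; the focal length in pixels is half the picture's height over the tangent of half this angle, whatever the lens; pixels are square), "cx", "cy" (the principal point, pixels), "k1" (the pictures are not rectified: a ray, as slopes to the right and down, at radius r is drawn at 1 + k1 r^2 times it, then the intrinsics apply), "extrinsics" (4x4, takes a point from camera to world coordinates); the wrist camera has in their place "mount" (4x4, takes a point from camera to tool coordinates, whose origin is the TCP and whose axes are the flange's). Camera axes: x right, y up, looking along -z (the intrinsics and any distortion apply to the point x, -y, -z); pixel columns grow to the right and rows downward; lengths in m; the calibration is good to about 2 mm. A picture is of the moment at which its call begins: read the wrist's pose just before it. There is no depth.
- job.job_done(): hands the job in, once; it reports no verdict.
The state is a dict: "time": time; "joint_pos": joint angles; "qd": joint speeds; "joint_efforts": joint torques, N m; "tool_pos": TCP position; "orientation": TCP orientation; "contact_force": force on the tool from outside, world axes, zero at the start; "wrist_torque": the same for the moment, N m; "opening": opening from 0.0 (shut) to 1.0 (fully open).
Only numpy, scipy, OpenCV 4.12 (cv2) and the standard library are available. Lean on these libraries where they do the work, as an engineer would, in place of code of your own. Each camera call takes 0.05 s, during which the arm holds its last target. There are 200 camera calls.

## Working session

There is one attempt and no reset: what is moved stays moved. The work goes in short steps, Python scripts to look and compute and a tool call to move; the robot and the scene stay as the last step left them, time stands still between calls to the robot, and variables do not carry over. Pictures are saved under pics/ and viewed, about 12 in all and at most 16, crops included, and the job is handed in when it is done.

Besides the shell and the picture viewer there is one more tool, called as a command line: name --argument value ..., lists and objects as JSON in quotes. move_arm: Moves the arm, as the interface text tells. Its arguments: {"type":"object","properties":{"series":{"type":"array","items":{"type":"number"}},"force":{"type":"number"}},"required":["series"]}

```bash
ls; mkdir -p pics; cat > h.py <<'E'
import numpy as np, cv2
from rig import read_state, eyes, job, robot
def snap(n,f=None):
    s=read_state(); d=eyes.snapshot(n); d['state']=s
    if 'mount' in d:
        T=np.eye(4);T[:3,:3]=np.array(s['orientation']);T[:3,3]=s['tool_pos'];d['E']=T@np.array(d['mount'])
    else: d['E']=np.array(d['extrinsics'])
    if f: cv2.imwrite('pics/'+f,d['image'][:,:,::-1])
    return d
def K(d):
    f=d['image'].shape[0]/2/np.tan(np.radians(d['fovy'])/2)
    return np.array([[f,0,d['cx']],[0,f,d['cy']],[0,0,1.]]),np.array([d['k1'],0,0,0.])
def ray(d,px,z):
    "pixels -> world points on plane z"
    k,D=K(d)
    u=cv2.undistortPoints(np.array(px,float).reshape(-1,1,2),k,D).reshape(-1,2)
    v=np.c_[u[:,0],-u[:,1],-np.ones(len(u))]@d['E'][:3,:3].T; o=d['E'][:3,3]
    return o+v*((z-o[2])/v[:,2])[:,None]
def proj(d,P):
    R=d['E'][:3,:3];q=(np.array(P,float).reshape(-1,3)-d['E'][:3,3])@R
    q=q*[1,-1,-1]; k,D=K(d)
    return cv2.projectPoints(q,np.zeros(3),np.zeros(3),k,D)[0].reshape(-1,2)
E
python3 - <<'E'
from h import *
for n in('scene','top','wrist'):
    d=snap(n,n+'0.png');print(n,d['fovy'],d['cx'],d['cy'],d['k1'],np.round(d['E'],3).tolist())
print(read_state(),robot.grasp_offset)
a=[cv2.imread(f'pics/{n}0.png') for n in('scene','top')]
E
```

```text
pics
scene 44.157393436382634 256.79679421998554 191.06107637831389 -0.09997480688052647 [[0.026, -0.58, 0.814, 1.544], [1.0, 0.003, -0.029, -0.029], [0.014, 0.815, 0.58, 0.87], [0.0, 0.0, 0.0, 1.0]]
top 53.72229674504304 255.5311244635663 196.44747432788458 -0.005353040779013267 [[0.019, 0.987, -0.162, 0.289], [-1.0, 0.017, -0.011, 0.001], [-0.008, 0.162, 0.987, 1.156], [0.0, 0.0, 0.0, 1.0]]
wrist 58.79429743523573 254.97097673824888 192.64641188160505 -0.07045516746602878 [[0.319, -0.908, -0.271, 0.138], [0.948, 0.305, 0.092, 0.64], [-0.001, -0.286, 0.958, 0.374], [0.0, 0.0, 0.0, 1.0]]
{'time': 0.15, 'joint_pos': array([-70.58164402,  18.42978847,  -4.01665289,  83.15738141,
         1.29622145,  78.5420973 ,  -3.26022592]), 'qd': array([-0.02829519, -0.0983902 , -0.0611295 , -0.15901653, -0.01995864,
       -0.03566704, -0.0182898 ]), 'joint_efforts': array([-1.08949718e-05, -4.94094265e+01, -3.83094214e-01, -3.14689708e+01,
        1.27975675e-02,  8.22450937e-03,  1.03975955e-05]), 'tool_pos': array([0.20733817, 0.61557958, 0.20368229]), 'orientation': array([[-9.47724368e-01,  3.19089932e-01, -3.70217939e-04],
       [ 3.19090130e-01,  9.47723307e-01, -1.42188288e-03],
       [-1.02844341e-04, -1.46568594e-03, -9.99998921e-01]]), 'contact_force': array([-0.5260919 , -1.75968041, -0.25914329]), 'wrist_torque': array([-0.0145344 ,  0.02316872,  0.02411496]), 'opening': 1.0021213688792303} -0.0187
```

View pics/top0.png

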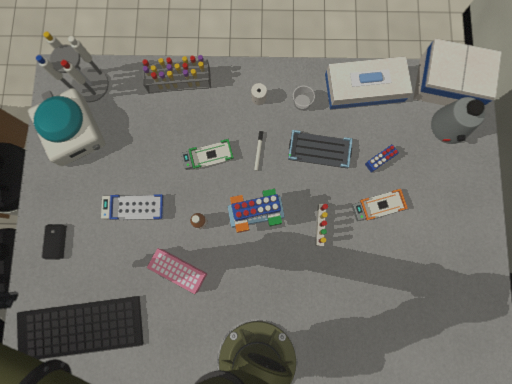

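View pics/scene0.png

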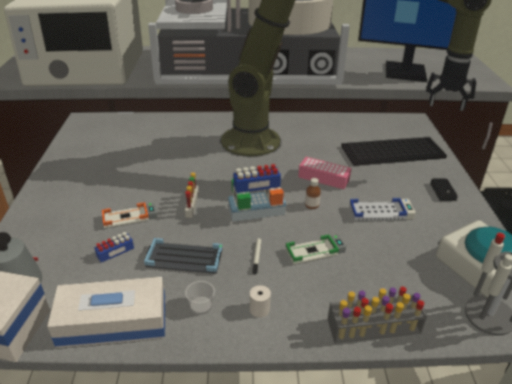

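The pile is at (256,209) in the top view. There are two vial-rack look-alikes: the blue rack on the pile at (256,209), larger, and a small one at (382,158), which is the decoy. There are two cuvette-box look-alikes: the pale blue box under the pile, and a pink one at (176,271), also a decoy. I'll enlarge these and measure them by colour masks.

```bash
cat > m.py <<'E'
from h import *
def rect(d,box,hsvlo,hsvhi,z,minA=4):
    x0,y0,x1,y1=box; im=cv2.cvtColor(d['image'],cv2.COLOR_RGB2HSV)[y0:y1,x0:x1]
    m=cv2.inRange(im,np.array(hsvlo),np.array(hsvhi))
    n,l,s,_=cv2.connectedComponentsWithStats(m)
    for i in range(1,n):
        if s[i,4]<minA: m[l==i]=0
    ys,xs=np.nonzero(m)
    if len(xs)<5: return None
    P=ray(d,np.c_[xs+x0,ys+y0],z)[:,:2]*1000
    (c,sz,a)=cv2.minAreaRect(P.astype(np.float32))
    if sz[0]<sz[1]: sz=sz[::-1];a+=90
    return np.round(c,1),np.round(sz,1),round((a+90)%180-90,1),len(xs)
E
python3 - <<'E'
from m import *
d=snap('top')
print('green',rect(d,(175,130,240,175),(45,90,40),(80,255,255),.026))
print('orange',rect(d,(350,180,415,225),(5,120,80),(20,255,255),.026))
print('chill',rect(d,(95,185,170,228),(105,110,40),(130,255,255),.030))
print('tray',rect(d,(280,120,360,175),(90,60,100),(115,255,255),.026))
print('rack',rect(d,(228,186,285,238),(105,130,30),(130,255,255),.138))
print('ends g',rect(d,(225,180,290,240),(45,90,40),(80,255,255),.094))
print('ends o',rect(d,(225,180,290,240),(5,150,120),(20,255,255),.094))
im=d['image'][:,:,::-1]
a=cv2.resize(im[180:240,216:296],None,fx=5,fy=5,interpolation=2)
b=cv2.resize(im[130:230,340:420],None,fx=3,fy=3,interpolation=2)
c=cv2.resize(im[120:190,170:240],None,fx=3,fy=3,interpolation=2)
e=cv2.resize(im[185:235,90:180],None,fx=3,fy=3,interpolation=2)
o=np.zeros((600,800,3),np.uint8);o[:300,:400]=a;o[:300,420:660]=b;o[310:520,:210]=c;o[310:460,220:490]=e
f=cv2.resize(im[120:180,280:360],None,fx=3,fy=3,interpolation=2);o[310:490,500:740]=f
cv2.imwrite('pics/crop1.png',o)
for n,q in dict(bottle=(198,219),tubes=(322,225)).items(): print(n,ray(d,[q],.08)*1000)
E
```

```text
green (array([605.5, 163. ]), array([141.8,  62.9]), -74.1, 110)
orange (array([ 458.6, -370.6]), array([129.8,  63.4]), -72.9, 160)
chill (array([437.2, 374.4]), array([156.3,  69.9]), -89.0, 118)
tray (array([ 628.1, -181.8]), array([185.6,  91.6]), 82.8, 119)
rack (array([427.7,  11.8]), array([127.2,  44.3]), -76.9, 269)
ends g (array([434.7, -32.9]), array([100.5,  36.9]), 12.5, 177)
ends o (array([415.4,  58.9]), array([99.8, 34. ]), 12.5, 167)
bottle [[397.59785946 176.39804932  80.        ]]
tubes [[ 386.81683605 -176.69205246   80.        ]]
```

View pics/crop1.png

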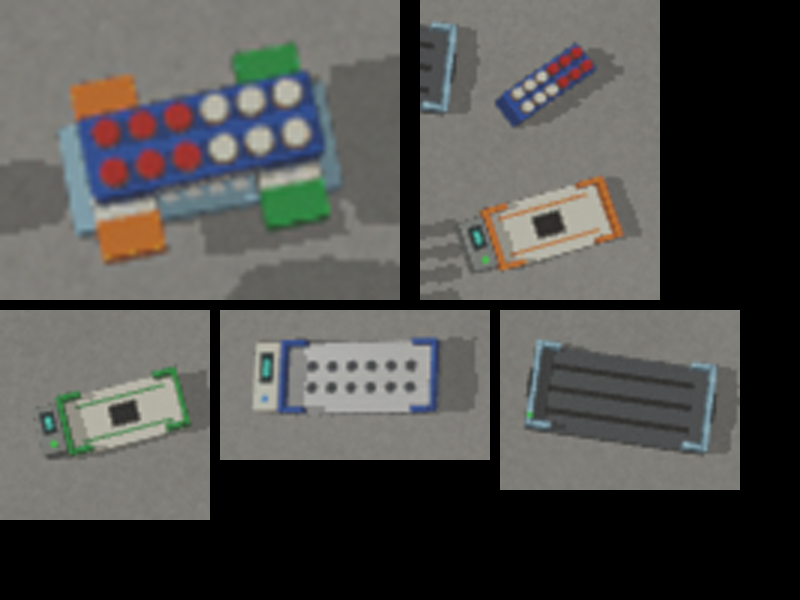

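The crop confirms both choices. The large rack with 12 vials bridges the orange and green cassettes on the pale blue box in the pile, and the small rack and the pink box are decoys. The green-holder mask took in the housing's LED, so I'll correct that on the way. I'm setting out now: rise and turn towards the rack.

move_arm --series '[8.5,0,0,-0.8,0,0,0.102,8.5,0,0,-0.8,0,0,0.102,8.5,0,0,-0.8,0,0,0.102,8.5,0,0,-0.8,0,0,0.102,8.5,0,0,-0.8,0,0,0.102]' --force 40

```text
time: 0.62
tool_pos: [0.2074, 0.6158, 0.2446]
orientation: [[-0.668, 0.744, -0.0], [0.744, 0.668, -0.001], [-0.0, -0.0, -1.0]]
contact_force: [0.3, 0.3, 0.0]
opening: 0.994
```

move_arm --series '[8.5,0,0,-0.8,0,0,0.102,8.5,0,0,-0.8,0,0,0.102,8.5,0,0,-0.8,0,0,0.102,8.5,0,0,-0.8,0,0,0.102,8.5,0,0,-0.8,0,0,0.102]'

```text
time: 1.03
tool_pos: [0.2073, 0.6159, 0.2846]
orientation: [[-0.219, 0.976, -0.0], [0.976, 0.219, -0.001], [-0.0, -0.0, -1.0]]
contact_force: [-0.5, 0.1, -0.4]
opening: 0.997
```

```bash
cat >> m.py <<'E'
def go(x,y,z,yaw,s=None):
    "mm, deg: yaw of tool y (mod 180) -> turn about tool z (do first), then shift in turned tool axes, cm"
    s=s or read_state(); R=np.array(s['orientation']); p=np.array(s['tool_pos'])*1000
    a=np.degrees(np.arctan2(R[1,1],R[0,1])); dy=(yaw-a+90)%180-90
    t=np.radians(a+dy); Y=np.array([np.cos(t),np.sin(t),0]); Z=np.array([0,0,-1.]); X=np.cross(Y,Z)
    dv=np.array([x,y,z])-p
    print('at',p.round(1),'yaw',a.round(1),'| turn rz',round(-np.radians(dy),3),'rad, shift cm',np.round([dv@X,dv@Y,dv@Z],1)/10, 'j7',round(s['joint_pos'][6]),'F',np.round(s['contact_force'],1),'op',round(s['opening'],3),'t',round(s['time'],1),'tilt',(R[:2,2]).round(3))
E
python3 - <<'E'
from m import *
d=snap('top'); im=d['image']; im[:,:189]=0; im[161:,:192]=0
print('green',rect(d,(175,130,240,175),(45,90,40),(80,255,255),.026))
go(520,250,285,13);go(428,12,285,13)
E
```

```text
green (array([607.3, 155.5]), array([126.4,  63.5]), -74.0, 106)
at [207.6 616.6 286.6] yaw 12.4 | turn rz -0.01 rad, shift cm [-42.75  22.19   0.16] j7 -61 F [1.2 0.3 1.1] op 0.995 t 1.1 tilt [0.001 0.002]
at [207.6 616.6 286.6] yaw 12.4 | turn rz -0.01 rad, shift cm [-63.87   7.88   0.16] j7 -61 F [1.2 0.3 1.1] op 0.995 t 1.1 tilt [0.001 0.002]
```

move_arm --series '[8.5,-3.9,2,0,0,0,0,8.5,-3.9,2,0,0,0,0,8.5,-3.9,2,0,0,0,0,8.5,-3.9,2,0,0,0,0,8.5,-3.9,2,0,0,0,0]'

```text
time: 1.5
tool_pos: [0.3425, 0.4549, 0.2842]
orientation: [[-0.227, 0.974, -0.0], [0.974, 0.227, -0.0], [-0.0, -0.0, -1.0]]
contact_force: [1.1, 0.6, -0.4]
opening: 0.991
```

move_arm --series '[8.5,-3.9,2,0,0,0,0,8.5,-3.9,2,0,0,0,0,8.5,-3.9,2,0,0,0,0,8.5,-3.9,2,0,0,0,0,8.5,-3.9,2,0,0,0,-0.01]'

```text
time: 1.92
tool_pos: [0.4767, 0.2954, 0.2844]
orientation: [[-0.236, 0.972, 0.0], [0.972, 0.236, 0.0], [0.0, 0.0, -1.0]]
contact_force: [0.1, 0.9, -0.3]
opening: 0.998
```

move_arm --series '[8.5,-3,-1.5,0,0,0,0,8.5,-3,-1.5,0,0,0,0,8.5,-3,-1.5,0,0,0,0,8.5,-3,-1.5,0,0,0,0,8.5,-3,-1.5,0,0,0,0]'

```text
time: 2.33
tool_pos: [0.4373, 0.1322, 0.2841]
orientation: [[-0.236, 0.972, -0.0], [0.972, 0.236, -0.0], [-0.0, -0.0, -1.0]]
contact_force: [-0.1, 0.0, 0.3]
opening: 0.996
```

```bash
python3 - <<'E'
from m import *
go(428,12,285,13);d=snap('wrist','w1.png')
E
```

```text
at [437.3 132.2 284.1] yaw 13.7 | turn rz 0.011 rad, shift cm [-11.5   -3.62  -0.09] j7 -10 F [-0.1  0.   0.3] op 0.996 t 2.3 tilt [-0. -0.]
```

View pics/w1.png

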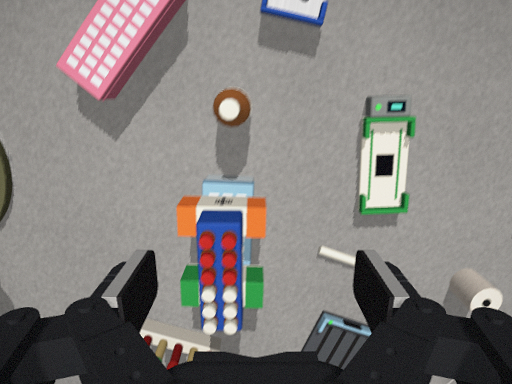

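The wrist view shows the pile with the rack centre near (220,270), the bottle at (231,106), the green holder at (385,165) and the top edge of the patient rack at (175,340). I'll cross-check the rack and green holder from here.

```bash
python3 - <<'E'
from m import *
d=snap('wrist')
print('rack',rect(d,(185,200,255,345),(105,130,30),(130,255,255),.138,30))
im=d['image'];im[:117]=0
print('green',rect(d,(350,110,425,225),(45,110,40),(80,255,255),.026,20))
print('og',rect(d,(170,190,275,245),(5,150,120),(20,255,255),.094,30))
print('gg',rect(d,(170,250,275,320),(45,110,40),(80,255,255),.094,30))
E
```

```text
rack (array([428.4,  18.8]), array([139.6,  45.9]), -76.8, 2337)
green (array([609.8, 151.5]), array([118. ,  66.6]), -74.2, 851)
og (array([415.3,  64.1]), array([99.8, 46.5]), 13.2, 1463)
gg (array([434.5, -23.7]), array([100.2,  55.6]), 12.5, 1376)
```

move_arm --series '[8.5,-2.3,-0.7,0,0,0,0.01,8.5,-2.3,-0.7,0,0,0,0,8.5,-2.3,-0.7,0,0,0,0,8.5,-2.3,-0.7,0,0,0,0,8.5,-2.3,-0.7,0,0,0,0]'

```text
time: 2.85
tool_pos: [0.4297, 0.0134, 0.2843]
orientation: [[-0.227, 0.974, 0.0], [0.974, 0.227, 0.0], [0.0, 0.0, -1.0]]
contact_force: [0.5, 0.2, 0.0]
opening: 0.996
```

move_arm --series '[8.5,0,0,2.5,0,0,0,8.5,0,0,2.5,0,0,0,8.5,0,0,2.5,0,0,0,8.5,0,0,2.5,0,0,0,8.5,0,0,2.5,0,0,0]'

```text
time: 3.27
tool_pos: [0.4298, 0.0144, 0.1583]
orientation: [[-0.226, 0.974, 0.0], [0.974, 0.226, 0.0], [0.0, 0.001, -1.0]]
contact_force: [-0.6, -0.3, -0.6]
opening: 0.993
```

```bash
python3 - <<'E'
from m import *
go(428,12,100,13)
d=snap('wrist','w2.png')
E
```

```text
at [429.8  14.4 158.3] yaw 13.1 | turn rz 0.001 rad, shift cm [-0.2  -0.23  5.83] j7 3 F [-0.6 -0.3 -0.6] op 0.993 t 3.3 tilt [0. 0.]
```

View pics/w2.png

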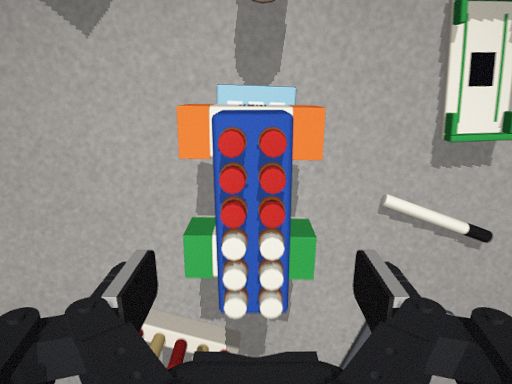

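The wrist view shows the rack (215–292, 111–315) midway between the fingers (inner faces at about x 150 and 360). I'll descend and grip.

move_arm --series '[8.5,-0.1,-0.1,1.5,0,0,0,8.5,-0.1,-0.1,1.5,0,0,0,8.5,0,0,1.5,0,0,0,8.5,0,0,1.3,0,0,0,8.5,0,0,0,0,0,0]'

```text
time: 3.73
tool_pos: [0.4268, 0.0117, 0.0999]
orientation: [[-0.226, 0.974, -0.004], [0.974, 0.226, -0.001], [-0.0, -0.004, -1.0]]
contact_force: [-0.3, -0.3, 0.2]
opening: 1.001
```

move_arm --series '[3,0,0,0,0,0,0,3,0,0,0,0,0,0,3,0,0,0,0,0,0,3,0,0,0,0,0,0,3,0,0,0,0,0,0]' --force 40

```text
time: 4.15
tool_pos: [0.4293, 0.0119, 0.1029]
orientation: [[-0.224, 0.974, 0.002], [0.975, 0.224, 0.001], [0.0, 0.002, -1.0]]
contact_force: [-1.1, -1.2, 6.7]
opening: 0.52
```

move_arm --series '[3,0,0,0,0,0,0,3,0,0,0,0,0,0,3,0,0,0,0,0,0,3,0,0,0,0,0,0,3,0,0,0,0,0,0]'

```text
time: 4.57
tool_pos: [0.4292, 0.0119, 0.1029]
orientation: [[-0.224, 0.975, 0.002], [0.975, 0.224, 0.001], [0.001, 0.002, -1.0]]
contact_force: [-2.0, 0.3, 5.1]
opening: 0.523
```

move_arm --series '[3,0,0,-0.7,0,0,0,3,0,0,-1.5,0,0,0,3,0,0,-2.2,0,0,0,3,0,0,-2.5,0,0,0,3,0,0,-2.5,0,0,0]'

```text
time: 4.98
tool_pos: [0.4276, 0.0114, 0.1964]
orientation: [[-0.224, 0.975, -0.001], [0.975, 0.224, -0.0], [0.0, -0.001, -1.0]]
contact_force: [0.1, 0.1, -1.5]
opening: 0.526
```

move_arm --series '[3,0,0,-2,0,0,0.07,3,0,0,-1,0,0,0.07,3,0,0,0,0,0,0.07,3,0,0,0,0,0,0,3,0,0,0,0,0,0]'

```text
time: 5.4
tool_pos: [0.428, 0.0114, 0.2254]
orientation: [[-0.018, 1.0, -0.0], [1.0, 0.018, -0.0], [-0.0, -0.0, -1.0]]
contact_force: [-0.5, -0.1, -2.4]
opening: 0.519
```

```bash
python3 - <<'E'
from m import *
d=snap('wrist'); s=d['state']; z=s['tool_pos'][2]+.035
print('rack',rect(d,(150,60,340,345),(105,130,30),(130,255,255),z,30), 'tcp',s['tool_pos'])
cv2.imwrite('pics/w3.png',d['image'][:,:,::-1])
t=snap('top','t3.png')
print('og',rect(t,(225,180,290,240),(5,150,120),(20,255,255),.094))
print('gg',rect(t,(225,180,290,240),(45,90,40),(80,255,255),.094))
print('box',rect(t,(215,180,300,240),(90,60,80),(110,200,255),.048))
go(437,374,230,1)
E
```

```text
rack (array([427.7,  23.4]), array([110.3,  45.5]), -88.9, 10777) tcp [0.42800796 0.0114211  0.22539005]
og None
gg None
box (array([411.7,  85.7]), array([60.9,  8.2]), 11.1, 51)
at [427.8  11.5 225. ] yaw 1.0 | turn rz 0.0 rad, shift cm [36.23  1.55 -0.5 ] j7 -10 F [-0.1 -0.  -2.9] op 0.521 t 5.5 tilt [-0.001 -0.   ]
```

View pics/w3.png

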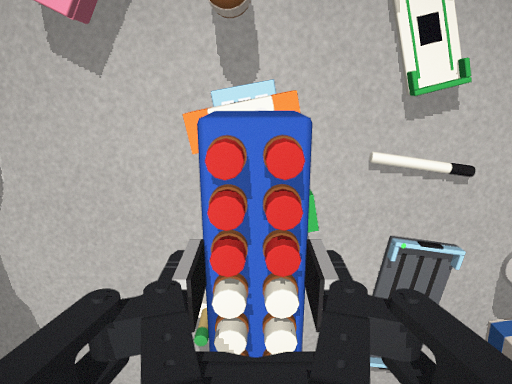

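The rack is held square and centred, with its far end at row ~118, which puts its centre within about 1 mm of the TCP. I'm carrying it to the chilled block.

move_arm --series '[3,1.8,0.1,0,0,0,0,3,3.6,0.1,0,0,0,0,3,3.6,0.2,0,0,0,0,3,3.6,0.2,0,0,0,0,3,3.6,0.2,0,0,0,0]'

```text
time: 5.92
tool_pos: [0.4333, 0.1752, 0.225]
orientation: [[-0.017, 1.0, -0.001], [1.0, 0.017, -0.0], [-0.0, -0.001, -1.0]]
contact_force: [1.0, 0.3, -2.6]
opening: 0.525
```

move_arm --series '[3,3.6,0.1,0,0,0,0,3,3.6,0.1,0,0,0,0,3,3.6,0.2,0,0,0,0,3,3.6,0.2,0,0,0,0,3,3.6,0.1,0,0,0,0]'

```text
time: 6.33
tool_pos: [0.4374, 0.3553, 0.2246]
orientation: [[-0.017, 1.0, -0.001], [1.0, 0.017, -0.001], [-0.001, -0.001, -1.0]]
contact_force: [0.3, 0.5, -2.4]
opening: 0.52
```

move_arm --series '[3,1.4,0,2,0,0,0,3,0.3,0,3,0,0,0,3,0,0,3,0,0,0,3,0,0,2,0,0,0,3,0,0,0,0,0,0]'

```text
time: 6.75
tool_pos: [0.4342, 0.368, 0.1194]
orientation: [[-0.018, 1.0, -0.008], [1.0, 0.018, -0.008], [-0.008, -0.008, -1.0]]
contact_force: [-1.2, -0.3, -3.1]
opening: 0.521
```

```bash
python3 - <<'E'
from m import *
go(437,374,25,1)
d=snap('wrist','w4.png'); go(437,374,25,1)
t=snap('top')
print('og',rect(t,(225,180,290,240),(5,150,120),(20,255,255),.094))
print('gg',rect(t,(225,180,290,240),(45,90,40),(80,255,255),.094))
print('box',rect(t,(215,180,300,240),(90,60,80),(110,200,255),.048))
E
```

```text
at [434.2 368.  119.4] yaw 1.0 | turn rz 0.0 rad, shift cm [0.59 0.29 9.44] j7 -40 F [-1.2 -0.3 -3.1] op 0.521 t 6.8 tilt [-0.008 -0.008]
at [435.7 369.2 122.4] yaw 1.0 | turn rz -0.0 rad, shift cm [0.48 0.14 9.74] j7 -40 F [-0.4  0.7 -2.5] op 0.518 t 6.8 tilt [-0.005 -0.005]
og (array([415.4,  58.9]), array([99.8, 34. ]), 12.5, 175)
gg (array([434.7, -32.6]), array([100.4,  36.9]), 13.0, 185)
box (array([426.9,  13. ]), array([156.8,  62.8]), -78.3, 155)
```

View pics/w4.png

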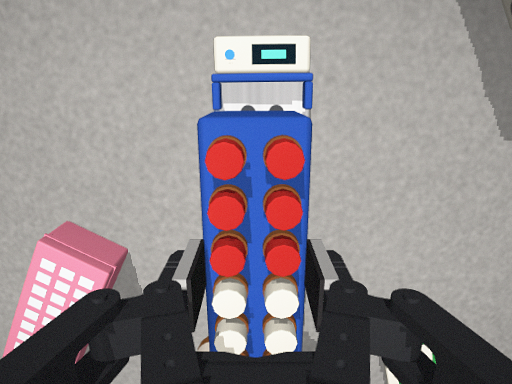

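The chilled block's far guide is at rows 72–80, cols 212–312, in line with the rack. I'll check its place, then lower.

```bash
python3 - <<'E'
from m import *
d=snap('wrist'); go(437,374,25,1)
P=ray(d,[(213,73),(312,73),(218,80),(306,80)],.030)*1000
u=np.array([np.cos(np.radians(91)),np.sin(np.radians(91))])
print(P.round(1), P[:2,:2].mean(0)-79*u)
E
```

```text
at [438.1 371.2 126.4] yaw 0.9 | turn rz -0.001 rad, shift cm [ 0.28 -0.11 10.14] j7 -40 F [ 0.6  0.8 -2.3] op 0.521 t 6.9 tilt [0.001 0.001]
[[404.3 457.6  30. ]
 [477.9 458.9  30. ]
 [408.  452.6  30. ]
 [473.7 453.8  30. ]] [442.46321689 379.29051112]
```

move_arm --series '[3,0.3,0.1,1,0,0,0,3,0.3,0.2,2,0,0,0,3,0,0,2.5,0,0,0,3,0,0,1.5,0,0,0,3,0,0,0,0,0,0]'

```text
time: 7.32
tool_pos: [0.4391, 0.3757, 0.0529]
orientation: [[-0.016, 1.0, -0.003], [1.0, 0.016, -0.003], [-0.003, -0.003, -1.0]]
contact_force: [-1.8, -1.0, -3.5]
opening: 0.518
```

move_arm --series '[3,0,0,0,0,0,0,3,0,0,0,0,0,0]'

```text
time: 7.48
tool_pos: [0.4418, 0.3779, 0.0574]
orientation: [[-0.016, 1.0, 0.002], [1.0, 0.016, 0.002], [0.002, 0.002, -1.0]]
contact_force: [-0.4, 0.1, -2.2]
opening: 0.519
```

```bash
python3 - <<'E'
from m import *
d=snap('wrist','w5.png'); go(441,377.5,25,1)
E
```

```text
at [441.9 378.1  57.6] yaw 0.9 | turn rz -0.001 rad, shift cm [-0.05 -0.09  3.26] j7 -39 F [-0.2  0.5 -1.9] op 0.525 t 7.5 tilt [0.003 0.003]
```

View pics/w5.png

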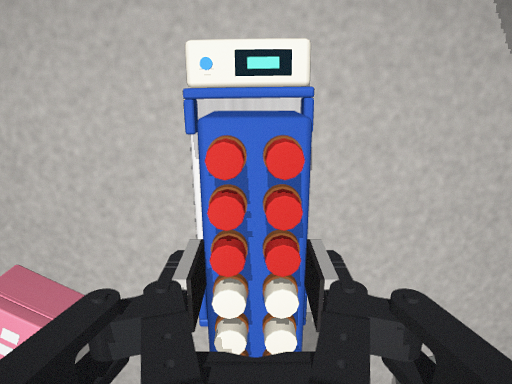

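```bash
python3 - <<'E'
from m import *
d=snap('wrist'); go(438,376,25,1)
P=ray(d,[(184,88),(313,88),(196,97),(303,97)],.030)*1000
u=np.array([np.cos(np.radians(91)),np.sin(np.radians(91))])
print(P.round(1), P[:2,:2].mean(0)-79*u)
E
```

```text
at [441.8 378.   57.6] yaw 0.9 | turn rz -0.001 rad, shift cm [-0.19 -0.38  3.26] j7 -39 F [-0.1  0.2 -2.7] op 0.521 t 7.6 tilt [0.003 0.003]
[[400.8 454.   30. ]
 [473.3 455.1  30. ]
 [407.5 449.1  30. ]
 [467.9 450.1  30. ]] [438.42715305 375.5727788 ]
```

move_arm --series '[3,-0.3,-0.4,0,0,0,0,3,0,0,0.8,0,0,0,3,0,0,0.8,0,0,0,3,0,0,0.6,0,0,0,3,0,0,0.4,0,0,0]'

```text
time: 8.0
tool_pos: [0.4359, 0.3732, 0.0281]
orientation: [[-0.016, 1.0, -0.001], [1.0, 0.016, -0.001], [-0.001, -0.001, -1.0]]
contact_force: [-0.2, -0.5, -2.6]
opening: 0.525
```

move_arm --series '[3,0,0,0.3,0,0,0,3,0,0,0.2,0,0,0,3,0,0,0.1,0,0,0,3,0,0,0,0,0,0,3,0,0,0,0,0,0]'

```text
time: 8.42
tool_pos: [0.4363, 0.3735, 0.025]
orientation: [[-0.016, 1.0, -0.001], [1.0, 0.016, -0.0], [-0.0, -0.001, -1.0]]
contact_force: [-4.4, -3.7, 8.4]
opening: 0.524
```

The contact force of 8 N at z = 25 mm shows it is seated. I'll release and retreat.

move_arm --series '[6.5,0,0,0,0,0,0,6.5,0,0,0,0,0,0,6.5,0,0,0,0,0,0,6.5,0,0,0,0,0,0,6.5,0,0,-0.5,0,0,0]'

```text
time: 8.83
tool_pos: [0.4361, 0.3733, 0.0277]
orientation: [[-0.016, 1.0, -0.001], [1.0, 0.016, -0.001], [-0.001, -0.001, -1.0]]
contact_force: [-0.5, 0.1, -0.4]
opening: 0.759
```

move_arm --series '[7,0,0,-1.5,0,0,0,7,0,0,-3,0,0,0,7,0,0,-3.5,0,0,0,7,0,0,-4,0,0,0,7,0,0,-3,0,0,0]'

```text
time: 9.25
tool_pos: [0.4373, 0.3742, 0.1821]
orientation: [[-0.016, 1.0, 0.002], [1.0, 0.016, 0.002], [0.002, 0.002, -1.0]]
contact_force: [0.6, 0.9, 0.0]
opening: 0.821
```

```bash
python3 - <<'E'
from m import *
t=snap('top')
print('rack',rect(t,(105,180,175,235),(105,130,30),(130,255,255),.060,100))
print('chill',rect(t,(95,185,170,228),(105,110,40),(130,255,255),.030))
# red/white caps
im=cv2.cvtColor(t['image'],cv2.COLOR_RGB2HSV)
m=cv2.inRange(im,(0,120,60),(8,255,255))|cv2.inRange(im,(172,120,60),(180,255,255))
ys,xs=np.nonzero(m[185:228,105:170]); P=ray(t,np.c_[xs+105,ys+185],.074)*1000;print('red',P.mean(0),len(xs))
m=cv2.inRange(im,(0,0,150),(180,60,255)); ys,xs=np.nonzero(m[190:224,112:162]); P=ray(t,np.c_[xs+112,ys+190],.074)*1000;print('white',P.mean(0),len(xs))
cv2.imwrite('pics/t5.png',cv2.resize(t['image'][165:255,60:300,::-1],None,fx=3,fy=3,interpolation=2))
go(435,-33,240,103)
go(435,-33,240,103-180+180)
E
```

```text
rack (array([440.3, 374.6]), array([130.2,  53.3]), -89.0, 195)
chill (array([437.1, 374.1]), array([156.9,  69.9]), -89.0, 310)
red [433.95523806 401.27499671  74.        ] 122
white [430.12730181 346.68054146  74.        ] 273
at [439.9 376.6 188.4] yaw 0.9 | turn rz 1.36 rad, shift cm [-9.69 39.8  -5.16] j7 -40 F [2.5 1.7 3.5] op 0.822 t 9.3 tilt [0.009 0.009]
at [439.9 376.6 188.4] yaw 0.9 | turn rz 1.36 rad, shift cm [-9.69 39.8  -5.16] j7 -40 F [2.5 1.7 3.5] op 0.822 t 9.3 tilt [0.009 0.009]
```

View pics/t5.png

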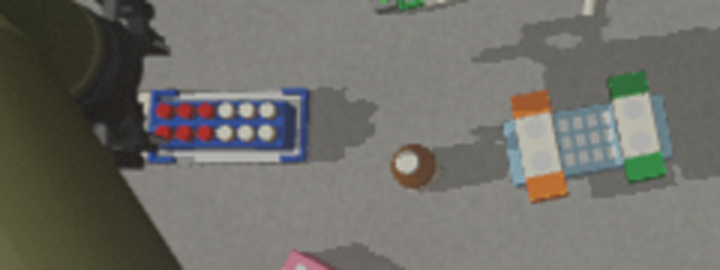

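The rack sits within the guides: rack at (440,375), seat at (437,374) and parallel to within 0.1°. Cassettes and bottle are undisturbed. Next is the green cassette, so I turn the wrist and travel.

move_arm --series '[7,0,0,-1,0,0,0.113,7,0,0,-1,0,0,0.113,7,0,0,-1,0,0,0.113,7,0,0,-1,0,0,0.113,7,0,0,0,0,0,0.113]'

```text
time: 9.72
tool_pos: [0.4376, 0.3745, 0.221]
orientation: [[0.527, 0.85, 0.003], [0.85, -0.527, 0.003], [0.004, 0.001, -1.0]]
contact_force: [0.5, -0.0, 0.0]
opening: 0.82
```

move_arm --series '[7,0,0,0,0,0,0.113,7,0,0,0,0,0,0.113,7,0,0,0,0,0,0.113,7,0,0,0,0,0,0.113,7,0,0,0,0,0,0.113]'

```text
time: 10.13
tool_pos: [0.4366, 0.3738, 0.2186]
orientation: [[0.9, 0.436, 0.0], [0.436, -0.9, 0.0], [0.0, -0.0, -1.0]]
contact_force: [-0.4, -0.0, 0.6]
opening: 0.818
```

move_arm --series '[7,0,0,0,0,0,0.113,7,0,2,0,0,0,0.117,7,0,3.4,0,0,0,0,7,-0.5,3.5,0,0,0,0,7,-1,3.5,0,0,0,0]'

```text
time: 10.55
tool_pos: [0.4528, 0.2489, 0.2183]
orientation: [[0.974, 0.225, 0.001], [0.225, -0.974, -0.001], [0.001, 0.001, -1.0]]
contact_force: [0.2, -0.3, 0.7]
opening: 0.814
```

move_arm --series '[7,-1,3.5,0,0,0,0,7,-1,3.5,0,0,0,0,7,-1,3.5,0,0,0,0,7,-1,3.5,0,0,0,0,7,-1,3.5,0,0,0,0]'

```text
time: 10.97
tool_pos: [0.4424, 0.0667, 0.2186]
orientation: [[0.974, 0.225, 0.001], [0.225, -0.974, 0.001], [0.001, -0.001, -1.0]]
contact_force: [1.3, -0.3, 0.5]
opening: 0.821
```

move_arm --series '[7,-1,3.5,0,0,0,0,7,-1,3.5,0,0,0,0,7,-1,2,0,0,0,0,7,0,0,0,0,0,0,7,0,0,0,0,0,0]'

```text
time: 11.38
tool_pos: [0.4337, -0.0269, 0.2188]
orientation: [[0.975, 0.222, 0.001], [0.222, -0.975, 0.002], [0.001, -0.001, -1.0]]
contact_force: [-0.2, 0.6, 0.3]
opening: 0.817
```

```bash
python3 - <<'E'
from m import *
go(435,-33,56,-77.3)
E
```

```text
at [433.7 -26.9 218.8] yaw -77.2 | turn rz 0.002 rad, shift cm [-1.000e-02  6.200e-01  1.628e+01] j7 -84 F [-0.2  0.6  0.3] op 0.817 t 11.4 tilt [0.001 0.002]
```

move_arm --series '[7,0,0.3,2,0,0,0,7,0,0.3,3,0,0,0,7,0,0,3,0,0,0,7,0,0,1.5,0,0,0,7,0,0,0,0,0,0]'

```text
time: 11.8
tool_pos: [0.4324, -0.0306, 0.1202]
orientation: [[0.974, 0.227, -0.006], [0.227, -0.974, -0.002], [-0.007, 0.0, -1.0]]
contact_force: [-0.6, 0.6, 0.4]
opening: 0.818
```

move_arm --series '[7,0,0,0,0,0,0,7,0,0,0,0,0,0]'

```text
time: 11.97
tool_pos: [0.4362, -0.031, 0.1247]
orientation: [[0.974, 0.226, 0.002], [0.226, -0.974, 0.0], [0.002, 0.0, -1.0]]
contact_force: [0.5, 0.7, -0.0]
opening: 0.815
```

```bash
python3 - <<'E'
from m import *
d=snap('wrist','w6.png'); go(435,-33,56,-77.3)
print('g',rect(d,(0,0,512,384),(45,110,40),(80,255,255),.094,100))
E
```

```text
at [436.4 -31.1 124.9] yaw -76.9 | turn rz 0.006 rad, shift cm [-0.18  0.15  6.89] j7 -81 F [-0.7 -0.1 -0.7] op 0.817 t 12.0 tilt [0.003 0.   ]
g (array([437.9, -32.9]), array([104.5,  36.3]), 12.1, 4125)
```

View pics/w6.png

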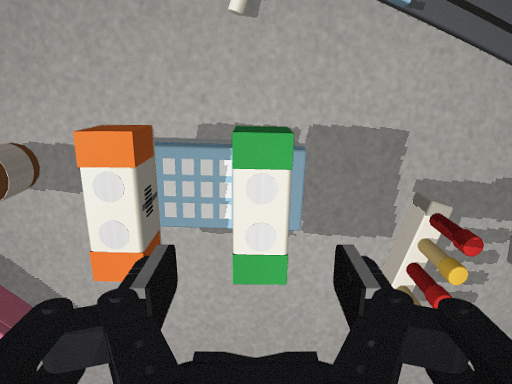

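The green cassette (cols 233–293) is between the pads (175/335) with room on both sides. I'll descend and grip.

move_arm --series '[7,-0.1,0.1,2,0,0,0,7,0,0,2,0,0,0,7,0,0,1.6,0,0,0,7,0,0,1,0,0,0,7,0,0,0.2,0,0,0]'

```text
time: 12.43
tool_pos: [0.434, -0.0328, 0.055]
orientation: [[0.974, 0.225, -0.001], [0.225, -0.974, -0.0], [-0.001, 0.0, -1.0]]
contact_force: [0.5, -0.0, -0.8]
opening: 0.82
```

move_arm --series '[2.5,0,0,0,0,0,0,2.5,0,0,0,0,0,0,2.5,0,0,0,0,0,0,2.5,0,0,0,0,0,0,2.5,0,0,0,0,0,0]' --force 35

```text
time: 12.85
tool_pos: [0.4357, -0.033, 0.0568]
orientation: [[0.974, 0.225, 0.003], [0.225, -0.974, 0.001], [0.003, -0.0, -1.0]]
contact_force: [-0.1, -0.6, 5.6]
opening: 0.409
```

move_arm --series '[2.5,0,0,0,0,0,0,2.5,0,0,0,0,0,0,2.5,0,0,-0.5,0,0,0,2.5,0,0,-1.5,0,0,0,2.5,0,0,-2.5,0,0,0]'

```text
time: 13.27
tool_pos: [0.4316, -0.0332, 0.0991]
orientation: [[0.974, 0.225, -0.006], [0.225, -0.974, -0.001], [-0.006, 0.0, -1.0]]
contact_force: [0.2, 0.0, -1.6]
opening: 0.41
```

move_arm --series '[2.5,0,0,-3,0,0,0,2.5,0,0,-2.5,0,0,0,2.5,0,0,-2,0,0,0,2.5,0,0,0,0,0,0,2.5,0,0,0,0,0,0]'

```text
time: 13.68
tool_pos: [0.4347, -0.0329, 0.176]
orientation: [[0.974, 0.225, 0.002], [0.225, -0.974, 0.001], [0.002, -0.001, -1.0]]
contact_force: [-0.7, 0.4, -2.8]
opening: 0.409
```

```bash
python3 - <<'E'
from m import *
d=snap('wrist'); go(607,155,180,16); s=d['state']
print('g',rect(d,(0,0,512,384),(45,110,40),(80,255,255),s['tool_pos'][2]+.038,100),'end far edge matters')
t=snap('top')
print('og',rect(t,(225,180,290,240),(5,150,120),(20,255,255),.094))
E
```

```text
at [433.7 -32.9 174.8] yaw -77.0 | turn rz 1.518 rad, shift cm [-13.29 -21.84  -0.52] j7 -83 F [-0.2  0.2 -3.3] op 0.412 t 13.7 tilt [-0.001  0.   ]
g (array([443.1, -55.9]), array([105.7,  87.8]), 12.7, 8679) end far edge matters
og (array([415.1,  58.7]), array([100.3,  34.5]), 12.5, 178)
```

move_arm --series '[2.5,0,0,-0.5,0,0,-0.108,2.5,0,0,-0.5,0,0,-0.108,2.5,0,0,0,0,0,-0.108,2.5,0,0,0,0,0,-0.108,2.5,0,0,0,0,0,-0.108]'

```text
time: 14.2
tool_pos: [0.4331, -0.0332, 0.1838]
orientation: [[0.717, 0.698, -0.003], [0.698, -0.717, -0.001], [-0.003, -0.001, -1.0]]
contact_force: [-0.9, -1.0, -2.2]
opening: 0.41
```

move_arm --series '[2.5,0,0,0,0,0,-0.108,2.5,0,0,0,0,0,-0.108,2.5,0,0,0,0,0,-0.108,2.5,0,0,0,0,0,-0.108,2.5,0,0,0,0,0,-0.108]'

```text
time: 14.62
tool_pos: [0.433, -0.0332, 0.1837]
orientation: [[0.256, 0.967, -0.003], [0.967, -0.256, -0.001], [-0.002, -0.003, -1.0]]
contact_force: [0.4, -0.4, -1.8]
opening: 0.407
```

move_arm --series '[2.5,0,0,0,0,0,-0.108,2.5,0,0,0,0,0,-0.108,2.5,0,0,0,0,0,-0.108,2.5,0,0,0,0,0,-0.108,2.5,0,0,0,0,0,-0.108]'

```text
time: 15.03
tool_pos: [0.433, -0.0332, 0.1838]
orientation: [[-0.278, 0.961, -0.003], [0.961, 0.278, -0.001], [-0.0, -0.003, -1.0]]
contact_force: [-0.6, -0.6, -2.6]
opening: 0.411
```

move_arm --series '[2.5,1,1.5,0,0,0,0,2.5,1.7,2.8,0,0,0,0,2.5,1.7,2.8,0,0,0,0,2.5,1.7,2.8,0,0,0,0,2.5,1.7,2.8,0,0,0,0]'

```text
time: 15.45
tool_pos: [0.5351, 0.0777, 0.1836]
orientation: [[-0.273, 0.962, -0.002], [0.962, 0.273, -0.001], [-0.0, -0.003, -1.0]]
contact_force: [0.4, 0.4, -0.4]
opening: 0.408
```

move_arm --series '[2.5,1.7,2.8,0,0,0,0,2.5,1.7,2.8,0,0,0,0,2.5,1.5,2.5,1,0,0,0,2.5,0.6,1,2,0,0,0,2.5,0,0,2,0,0,0]'

```text
time: 15.87
tool_pos: [0.6087, 0.1578, 0.1323]
orientation: [[-0.277, 0.961, -0.001], [0.961, 0.277, -0.002], [-0.002, -0.001, -1.0]]
contact_force: [-0.9, 0.3, -3.4]
opening: 0.41
```

move_arm --series '[2.5,0,0,1,0,0,0,2.5,0,0,0,0,0,0,2.5,0,0,0,0,0,0,2.5,0,0,0,0,0,0]'

```text
time: 16.2
tool_pos: [0.6082, 0.1536, 0.1265]
orientation: [[-0.271, 0.962, 0.001], [0.962, 0.271, 0.0], [0.0, 0.001, -1.0]]
contact_force: [-1.1, -0.4, -1.4]
opening: 0.411
```

```bash
python3 - <<'E'
from m import *
d=snap('wrist','w7.png'); go(607,155,20,16)
E
```

```text
at [608.5 153.9 126.9] yaw 15.8 | turn rz -0.004 rad, shift cm [ 0.15 -0.11 10.69] j7 13 F [-0.1  0.4 -2.7] op 0.41 t 16.2 tilt [0.002 0.001]
```

View pics/w7.png

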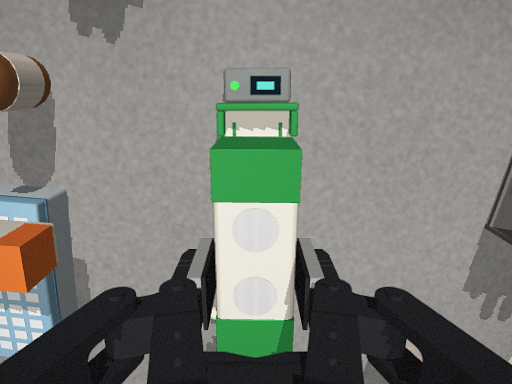

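The green cassette is held straight, with its far top edge at row ~150. The holder's end guide is at row 103, cols 216–298.

```bash
python3 - <<'E'
from m import *
d=snap('wrist'); go(607,155,20,16)
P=ray(d,[(216,104),(298,104)],.026)*1000
u=np.array([np.cos(np.radians(106)),np.sin(np.radians(106))])
print(P.round(1), P[:2,:2].mean(0)-64*u)
z=d['state']['tool_pos'][2]+.037
Q=ray(d,[(211,150),(300,150)],z)*1000
print('cass',Q.round(1),Q[:,:2].mean(0)-50*u)
E
```

```text
at [608.6 154.1 127.1] yaw 15.8 | turn rz -0.004 rad, shift cm [ 0.13 -0.13 10.71] j7 13 F [ 0.8  0.1 -3. ] op 0.41 t 16.3 tilt [0.002 0.001]
[[562.3 208.5  26. ]
 [623.5 225.9  26. ]] [610.52839278 155.68876151]
cass [[577.9 199.3 163.9]
 [611.8 208.9 163.9]] [608.63953979 156.02066361]
```

move_arm --series '[2.5,0,0,1.5,0,0,0,2.5,0,0,2.5,0,0,0,2.5,0,0,2.5,0,0,0,2.5,0,0,1.5,0,0,0,2.5,0,0,0.6,0,0,0]'

```text
time: 16.72
tool_pos: [0.6064, 0.1543, 0.0378]
orientation: [[-0.273, 0.962, -0.003], [0.962, 0.273, -0.0], [0.0, -0.003, -1.0]]
contact_force: [-0.8, -0.2, -2.7]
opening: 0.408
```

move_arm --series '[2.5,0,0,0.5,0,0,0,2.5,0,0,0.5,0,0,0,2.5,0,0,0.4,0,0,0,2.5,0,0,0.3,0,0,0,2.5,0,0,0.2,0,0,0]'

```text
time: 17.13
tool_pos: [0.6083, 0.1545, 0.0209]
orientation: [[-0.273, 0.962, 0.001], [0.962, 0.273, 0.0], [0.0, 0.001, -1.0]]
contact_force: [0.9, -1.4, 11.3]
opening: 0.404
```

move_arm --series '[2.5,0,0,0,0,0,0,2.5,0,0,0,0,0,0]'

```text
time: 17.3
tool_pos: [0.6083, 0.1544, 0.0211]
orientation: [[-0.272, 0.962, 0.001], [0.962, 0.272, 0.0], [0.0, 0.001, -1.0]]
contact_force: [0.3, 0.1, -1.1]
opening: 0.407
```

move_arm --series '[6,0,0,0,0,0,0,6,0,0,0,0,0,0,6,0,0,0,0,0,0,6,0,0,0,0,0,0,6,0,0,-0.5,0,0,0]'

```text
time: 17.72
tool_pos: [0.6072, 0.1543, 0.0249]
orientation: [[-0.273, 0.962, -0.001], [0.962, 0.273, -0.0], [-0.0, -0.001, -1.0]]
contact_force: [-0.1, 0.6, 0.0]
opening: 0.702
```

move_arm --series '[6.5,0,0,-1.5,0,0,0,6.5,0,0,-3,0,0,0,6.5,0,0,-3.5,0,0,0,6.5,0,0,-4,0,0,0,6.5,0,0,-3,0,0,0.102]'

```text
time: 18.13
tool_pos: [0.6089, 0.1539, 0.1803]
orientation: [[-0.172, 0.985, 0.004], [0.985, 0.172, 0.002], [0.001, 0.004, -1.0]]
contact_force: [1.3, -0.0, 0.4]
opening: 0.761
```

move_arm --series '[6.5,0,0,-1,0,0,0.102,6.5,0,0,0,0,0,0.102,6.5,0,0,0,0,0,0.102,6.5,0,0,0,0,0,0.102,6.5,0,0,0,0,0,0.102]'

```text
time: 18.55
tool_pos: [0.6082, 0.1543, 0.1873]
orientation: [[0.335, 0.942, 0.002], [0.942, -0.335, 0.001], [0.002, 0.001, -1.0]]
contact_force: [0.3, -0.3, 0.6]
opening: 0.761
```

move_arm --series '[6.5,0,0,0,0,0,0.102,6.5,0,0,0,0,0,0.102,6.5,0,0,0,0,0,0.102,6.5,0,0,0,0,0,0.102,6.5,0,0,0,0,0,0.102]'

```text
time: 18.97
tool_pos: [0.6081, 0.1543, 0.1871]
orientation: [[0.752, 0.659, 0.001], [0.659, -0.752, 0.001], [0.002, 0.0, -1.0]]
contact_force: [-0.3, -0.3, -0.2]
opening: 0.759
```

move_arm --series '[6.5,0,0,0,0,0,0.102,6.5,0,0,0,0,0,0.102,6.5,0,0,0,0,0,0.102,6.5,0,0,0,0,0,0.102,6.5,0,0,0,0,0,0.102]'

```text
time: 19.38
tool_pos: [0.6081, 0.1544, 0.187]
orientation: [[0.978, 0.208, 0.001], [0.208, -0.978, 0.001], [0.001, -0.0, -1.0]]
contact_force: [-0.0, -0.6, -0.2]
opening: 0.765
```

```bash
python3 - <<'E'
from m import *
go(415.2,58.8,170,-77.3)
t=snap('top')
im=t['image']; im[:,:189]=0; im[161:,:192]=0
print('ggall',rect(t,(175,130,240,178),(45,90,40),(80,255,255),.026))
print('gg',rect(t,(175,130,240,178),(45,150,60),(80,255,255),.058,25))
cv2.imwrite('pics/t7.png',cv2.resize(im[120:240,170:300,::-1],None,fx=4,fy=4,interpolation=2))
E
```

```text
at [608.1 154.4 187. ] yaw -78.0 | turn rz -0.012 rad, shift cm [-20.92   5.08   1.7 ] j7 -74 F [-0.  -0.6 -0.2] op 0.765 t 19.4 tilt [0.001 0.001]
ggall (array([607.2, 155.9]), array([127.1,  63.5]), -74.0, 301)
gg (array([599.1, 151.7]), array([120.7,  58.6]), -73.8, 156)
```

View pics/t7.png

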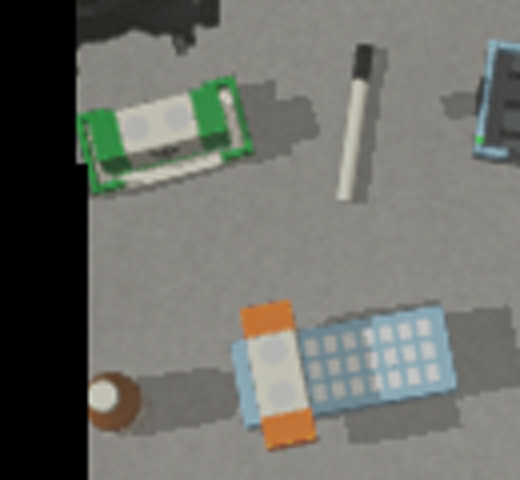

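The green cassette is inside its guides, and the orange cassette alone is left on the box. I'll go above orange, gripping about 6 mm outboard of centre for reach.

move_arm --series '[7,-1.5,0.4,0,0,0,-0.012,7,-3,0.8,0,0,0,0,7,-3.4,0.8,0,0,0,0,7,-3.4,0.8,0,0,0,0,7,-3.4,0.8,0,0,0,0]'

```text
time: 19.85
tool_pos: [0.4843, 0.0914, 0.1868]
orientation: [[0.975, 0.223, -0.005], [0.223, -0.975, -0.002], [-0.005, 0.001, -1.0]]
contact_force: [-1.3, 0.6, 1.2]
opening: 0.814
```

move_arm --series '[7,-3,0.8,1,0,0,0,7,-1.8,0.5,2,0,0,0,7,-0.8,0.2,2,0,0,0,7,0,0,0.5,0,0,0,7,0,0,0,0,0,0]'

```text
time: 20.27
tool_pos: [0.4338, 0.066, 0.1324]
orientation: [[0.975, 0.223, -0.005], [0.223, -0.975, 0.001], [-0.004, -0.002, -1.0]]
contact_force: [-0.3, 0.4, 0.6]
opening: 0.819
```

move_arm --series '[7,0,0,0,0,0,0,7,0,0,0,0,0,0]'

```text
time: 20.43
tool_pos: [0.436, 0.0666, 0.134]
orientation: [[0.975, 0.223, -0.001], [0.223, -0.975, -0.001], [-0.001, 0.001, -1.0]]
contact_force: [-0.2, 0.3, 0.2]
opening: 0.822
```

```bash
python3 - <<'E'
from m import *
d=snap('wrist'); go(421,60,56,-77.3)
print('o',rect(d,(100,0,400,384),(5,150,120),(20,255,255),.094,100))
E
```

```text
at [435.9  66.6 133.9] yaw -77.1 | turn rz 0.003 rad, shift cm [-1.6   0.32  7.79] j7 -101 F [-0.4 -0.3  0.3] op 0.823 t 20.5 tilt [-0.001 -0.001]
o (array([419.4,  60. ]), array([107.5,  36.1]), 12.3, 3736)
```

move_arm --series '[7,-0.8,0.2,0,0,0,0,7,-0.8,0.1,2,0,0,0,7,0,0,2,0,0,0,7,0,0,2,0,0,0,7,0,0,1.2,0,0,0]'

```text
time: 20.9
tool_pos: [0.4194, 0.0596, 0.06]
orientation: [[0.975, 0.223, -0.003], [0.223, -0.975, -0.002], [-0.004, 0.001, -1.0]]
contact_force: [0.0, 0.0, 0.2]
opening: 0.82
```

move_arm --series '[7,0,0,0.3,0,0,0,7,0,0,0.2,0,0,0,7,0,0,0,0,0,0]'

```text
time: 21.15
tool_pos: [0.42, 0.06, 0.0563]
orientation: [[0.975, 0.223, -0.002], [0.223, -0.975, -0.002], [-0.003, 0.001, -1.0]]
contact_force: [0.1, -0.1, 0.6]
opening: 0.82
```

```bash
python3 - <<'E'
from m import *
go(421,60,56,-77.3)
E
```

```text
at [420.   60.   56.3] yaw -77.1 | turn rz 0.003 rad, shift cm [0.1  0.02 0.03] j7 -96 F [ 0.1 -0.1  0.6] op 0.82 t 21.1 tilt [-0.002 -0.002]
```

move_arm --series '[2.5,0,0,0,0,0,0,2.5,0,0,0,0,0,0,2.5,0,0,0,0,0,0,2.5,0,0,0,0,0,0,2.5,0,0,0,0,0,0]' --force 35

```text
time: 21.57
tool_pos: [0.4199, 0.0602, 0.0565]
orientation: [[0.975, 0.223, -0.002], [0.223, -0.975, 0.001], [-0.002, -0.001, -1.0]]
contact_force: [-1.1, -0.7, 6.0]
opening: 0.41
```

move_arm --series '[2.5,0,0,0,0,0,0,2.5,0,0,0,0,0,0,2.5,0,0,-0.5,0,0,0,2.5,0,0,-1.5,0,0,0,2.5,0,0,-2.5,0,0,0]'

```text
time: 21.98
tool_pos: [0.417, 0.0591, 0.0997]
orientation: [[0.975, 0.222, -0.007], [0.222, -0.975, -0.003], [-0.008, 0.001, -1.0]]
contact_force: [-0.6, 0.3, -2.7]
opening: 0.411
```

move_arm --series '[2.5,1,0,-3,0,0,0,2.5,2,0,-2.5,0,0,0,2.5,2,0,-2,0,0,0,2.5,1,0,-1,0,0,0,2.5,0,0,0,0,0,0]'

```text
time: 22.4
tool_pos: [0.4812, 0.0741, 0.1881]
orientation: [[0.975, 0.222, 0.002], [0.222, -0.975, 0.0], [0.002, 0.0, -1.0]]
contact_force: [-1.3, 0.1, -0.8]
opening: 0.408
```

move_arm --series '[2.5,0,0,0,0,0,-0.109,2.5,0,0,0,0,0,-0.109,2.5,0,0,0,0,0,-0.109,2.5,0,0,0,0,0,-0.109,2.5,0,0,0,0,0,-0.109]'

```text
time: 22.82
tool_pos: [0.4763, 0.0728, 0.1842]
orientation: [[0.715, 0.699, -0.006], [0.7, -0.715, -0.001], [-0.005, -0.004, -1.0]]
contact_force: [-0.0, 0.1, -0.8]
opening: 0.409
```

move_arm --series '[2.5,0,0,0,0,0,-0.109,2.5,0,0,0,0,0,-0.109,2.5,0,0,0,0,0,-0.109,2.5,0,0,0,0,0,-0.109,2.5,0,0,0,0,0,-0.109]'

```text
time: 23.23
tool_pos: [0.4764, 0.0729, 0.1842]
orientation: [[0.248, 0.969, -0.006], [0.969, -0.248, -0.0], [-0.002, -0.006, -1.0]]
contact_force: [0.3, 0.7, -2.2]
opening: 0.413
```

move_arm --series '[2.5,0,0,0,0,0,-0.109,2.5,0,0,0,0,0,-0.109,2.5,0,0,0,0,0,-0.109,2.5,0,0,0,0,0,-0.109,2.5,0,0,0,0,0,-0.109]'

```text
time: 23.65
tool_pos: [0.4763, 0.0729, 0.1842]
orientation: [[-0.29, 0.957, -0.006], [0.957, 0.29, -0.0], [0.001, -0.006, -1.0]]
contact_force: [0.2, 0.2, -1.6]
opening: 0.412
```

```bash
python3 - <<'E'
from m import *
go(458.6,-370.6,130,17)
t=snap('top')
print('box',rect(t,(215,180,300,240),(90,60,80),(110,200,255),.048))
E
```

```text
at [476.3  72.9 184.2] yaw 16.8 | turn rz -0.003 rad, shift cm [-41.89 -14.66   5.42] j7 -3 F [ 0.2  0.2 -1.6] op 0.412 t 23.6 tilt [-0.006 -0.   ]
box (array([438. , -43.4]), array([62.7, 41.8]), 11.7, 95)
```

move_arm --series '[2.5,-1.5,-0.5,0,0,0,0,2.5,-3.2,-1.1,0,0,0,0,2.5,-3.4,-1.2,0,0,0,0,2.5,-3.4,-1.2,0,0,0,0,2.5,-3.4,-1.2,0,0,0,0]'

```text
time: 24.12
tool_pos: [0.4691, -0.0866, 0.1849]
orientation: [[-0.282, 0.959, -0.004], [0.959, 0.282, 0.002], [0.003, -0.004, -1.0]]
contact_force: [0.9, 0.4, -1.5]
opening: 0.409
```

move_arm --series '[2.5,-3.4,-1.2,0,0,0,0,2.5,-3.4,-1.2,0,0,0,0,2.5,-3.4,-1.2,0,0,0,0,2.5,-3.4,-1.2,0,0,0,0,2.5,-3.4,-1.2,0,0,0,0]'

```text
time: 24.53
tool_pos: [0.4597, -0.2663, 0.1848]
orientation: [[-0.281, 0.96, -0.005], [0.96, 0.281, 0.002], [0.003, -0.004, -1.0]]
contact_force: [0.4, 1.1, -0.1]
opening: 0.411
```

move_arm --series '[2.5,-3.4,-1.2,0,0,0,0,2.5,-3,-1.1,0,0,0,0,2.5,-2,-0.8,2,0,0,0,2.5,-0.7,-0.4,2,0,0,0,2.5,0,0,1.4,0,0,0]'

```text
time: 24.95
tool_pos: [0.4496, -0.3645, 0.1297]
orientation: [[-0.276, 0.961, -0.007], [0.961, 0.276, -0.0], [0.002, -0.007, -1.0]]
contact_force: [-0.2, 0.9, -2.1]
opening: 0.407
```

move_arm --series '[2.5,0,0,0,0,0,0,2.5,0,0,0,0,0,0,2.5,0,0,0,0,0,0,2.5,0,0,0,0,0,0]'

```text
time: 25.28
tool_pos: [0.4549, -0.3607, 0.1329]
orientation: [[-0.286, 0.958, -0.001], [0.958, 0.286, -0.0], [0.0, -0.001, -1.0]]
contact_force: [-0.5, 0.6, -2.0]
opening: 0.407
```

```bash
python3 - <<'E'
from m import *
d=snap('wrist','w8.png'); go(458.6-1.5,-370.6+4.8,21,17)
t=snap('top')
print('box',rect(t,(215,180,300,240),(90,60,80),(110,200,255),.048))
E
```

```text
at [ 454.9 -360.8  132.9] yaw 16.6 | turn rz -0.006 rad, shift cm [-0.54  0.06 11.19] j7 70 F [ 0.5 -0.1 -2.3] op 0.41 t 25.3 tilt [-0.001 -0.   ]
box (array([426.6,  12.8]), array([156.9,  62.1]), -78.8, 160)
```

View pics/w8.png

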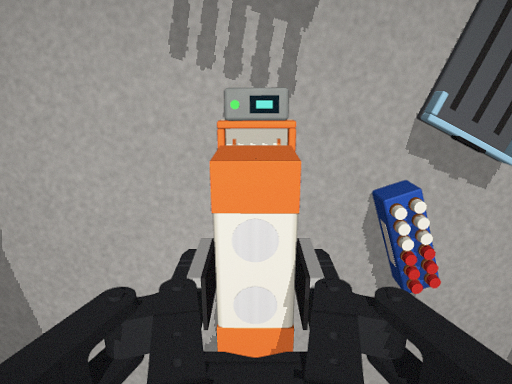

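The cassette's far top edge is at row ~160, and the holder's end guide is at row 121, cols 217–297.

```bash
python3 - <<'E'
from m import *
d=snap('wrist'); s=d['state']
P=ray(d,[(217,122),(297,122)],.026)*1000
u=np.array([np.cos(np.radians(107)),np.sin(np.radians(107))])
print(P.round(1), P[:2,:2].mean(0)-64*u)
Q=ray(d,[(211,160),(300,160)],s['tool_pos'][2]+.037)*1000
c=Q[:,:2].mean(0)-50*u
print('cass',Q.round(1),c,np.array(s['tool_pos'])*1000, 'along', (c-np.array(s['tool_pos'])[:2]*1000)@u)
E
```

```text
[[ 411.3 -321.    26. ]
 [ 472.9 -302.5   26. ]] [ 460.77413907 -372.93224975]
cass [[ 424.7 -319.9  169.8]
 [ 458.7 -309.7  169.8]] [ 456.31984677 -362.57010366] [ 454.82544396 -360.9283635   132.80825881] along -2.0069250278634074
```

move_arm --series '[2.5,-0.4,0.1,1.5,0,0,0,2.5,-0.4,0.1,2.5,0,0,0,2.5,0,0,2.5,0,0,0,2.5,0,0,1.5,0,0,0,2.5,0,0,0.8,0,0,0]'

```text
time: 25.85
tool_pos: [0.4569, -0.3674, 0.0418]
orientation: [[-0.285, 0.958, -0.006], [0.958, 0.285, 0.001], [0.003, -0.005, -1.0]]
contact_force: [-0.5, -0.2, -2.2]
opening: 0.409
```

move_arm --series '[2.5,0,0,0.6,0,0,0,2.5,0,0,0.5,0,0,0,2.5,0,0,0.5,0,0,0,2.5,0,0,0.4,0,0,0,2.5,0,0,0.2,0,0,0]'

```text
time: 26.27
tool_pos: [0.4578, -0.3687, 0.0218]
orientation: [[-0.285, 0.959, -0.003], [0.959, 0.285, -0.0], [0.0, -0.003, -1.0]]
contact_force: [-0.4, 0.3, -0.5]
opening: 0.411
```

move_arm --series '[2.5,0,0,0.1,0,0,0,2.5,0,0,0,0,0,0]'

```text
time: 26.43
tool_pos: [0.4577, -0.3688, 0.0209]
orientation: [[-0.285, 0.959, -0.003], [0.959, 0.285, -0.0], [0.0, -0.003, -1.0]]
contact_force: [-0.2, 0.4, -1.3]
opening: 0.41
```

move_arm --series '[2.5,0,0,0.2,0,0,0,2.5,0,0,0,0,0,0,2.5,0,0,0,0,0,0]'

```text
time: 26.68
tool_pos: [0.4579, -0.3689, 0.0205]
orientation: [[-0.285, 0.959, -0.002], [0.959, 0.285, 0.001], [0.001, -0.002, -1.0]]
contact_force: [-1.7, 3.5, 10.7]
opening: 0.407
```

move_arm --series '[6,0,0,0,0,0,0,6,0,0,0,0,0,0,6,0,0,0,0,0,0,6,0,0,0,0,0,0,6,0,0,-0.5,0,0,0]'

```text
time: 27.1
tool_pos: [0.4569, -0.3681, 0.023]
orientation: [[-0.285, 0.959, -0.005], [0.959, 0.285, 0.001], [0.002, -0.005, -1.0]]
contact_force: [0.5, -0.1, -1.2]
opening: 0.699
```

move_arm --series '[6.5,0,0,-1.5,0,0,0,6.5,0,0,-3,0,0,0,6.5,0,0,-3.5,0,0,0,6.5,0,0,-4,0,0,0,6.5,0,0,-3,0,0,0]'

```text
time: 27.52
tool_pos: [0.4581, -0.3698, 0.1778]
orientation: [[-0.284, 0.959, -0.001], [0.959, 0.284, -0.002], [-0.002, -0.002, -1.0]]
contact_force: [1.2, -0.3, 0.5]
opening: 0.759
```

move_arm --series '[8.5,0,0,-1,0,0,0,8.5,0,0,0,0,0,0,8.5,0,0,0,0,0,0]'

```text
time: 27.77
tool_pos: [0.4581, -0.3685, 0.184]
orientation: [[-0.285, 0.959, -0.002], [0.959, 0.285, 0.0], [0.001, -0.002, -1.0]]
contact_force: [-0.8, -0.8, -0.5]
opening: 0.994
```

```bash
python3 - <<'E'
from m import *
go(425.5,13,200,11.7); go(425.5,13,3,12.5)
d=snap('wrist')
print('o all wrist',rect(d,(100,0,400,384),(5,150,120),(20,255,255),.058,100))
E
```

```text
at [ 458.1 -368.5  184. ] yaw 16.5 | turn rz 0.085 rad, shift cm [38.02  4.54 -1.6 ] j7 69 F [-0.8 -0.8 -0.5] op 0.994 t 27.8 tilt [-0.002  0.   ]
at [ 458.1 -368.5  184. ] yaw 16.5 | turn rz 0.071 rad, shift cm [37.95  5.07 18.1 ] j7 69 F [-0.8 -0.8 -0.5] op 0.994 t 27.8 tilt [-0.002  0.   ]
o all wrist (array([ 457.2, -364. ]), array([114.9,  57.1]), -73.0, 3081)
```

move_arm --series '[8.5,1.5,0.2,0,0,0,0.08,8.5,3.4,0.4,0,0,0,0,8.5,3.4,0.4,0,0,0,0,8.5,3.4,0.4,0,0,0,0,8.5,3.4,0.4,0,0,0,0]'

```text
time: 28.23
tool_pos: [0.4414, -0.2156, 0.1814]
orientation: [[-0.207, 0.978, -0.008], [0.978, 0.207, -0.002], [0.0, -0.008, -1.0]]
contact_force: [0.2, 1.5, -0.8]
opening: 0.994
```

move_arm --series '[8.5,3.4,0.5,0,0,0,0,8.5,3.4,0.5,0,0,0,0,8.5,3.4,0.5,0,0,0,0,8.5,3.4,0.5,0,0,0,0,8.5,3.4,0.4,0,0,0,0]'

```text
time: 28.65
tool_pos: [0.4298, -0.0439, 0.1823]
orientation: [[-0.208, 0.978, -0.006], [0.978, 0.208, -0.0], [0.001, -0.006, -1.0]]
contact_force: [-0.1, -0.5, -0.7]
opening: 0.993
```

move_arm --series '[8.5,3.2,0.3,1,0,0,0,8.5,1.6,0.2,2,0,0,0,8.5,0.5,0,3,0,0,0,8.5,0,0,2,0,0,0,8.5,0,0,0,0,0,0]'

```text
time: 29.07
tool_pos: [0.42, 0.0066, 0.0986]
orientation: [[-0.209, 0.978, -0.014], [0.978, 0.209, -0.004], [-0.001, -0.014, -1.0]]
contact_force: [-1.7, -0.3, -0.0]
opening: 0.996
```

move_arm --series '[8.5,0,0,0,0,0,0,8.5,0,0,0,0,0,0,8.5,0,0,0,0,0,0]'

```text
time: 29.32
tool_pos: [0.426, 0.0067, 0.1048]
orientation: [[-0.206, 0.978, -0.002], [0.978, 0.206, 0.0], [0.001, -0.002, -1.0]]
contact_force: [0.3, 0.0, 0.2]
opening: 0.993
```

```bash
python3 - <<'E'
from m import *
d=snap('wrist','w9.png'); go(426.5,13,3,12)
print('box',rect(d,(120,0,400,384),(90,60,60),(110,200,255),.048,300))
o=proj(d,[[.4265,.013,.048]]);print(o)
E
```

```text
at [426.1   6.7 104.9] yaw 11.9 | turn rz -0.001 rad, shift cm [ 0.6   0.17 10.19] j7 2 F [0.5 0.6 0.2] op 0.994 t 29.4 tilt [-0.001  0.001]
box (array([428.8,  13.7]), array([159.5,  63.5]), -78.7, 12571)
[[257.28154535 193.23508079]]
```

View pics/w9.png

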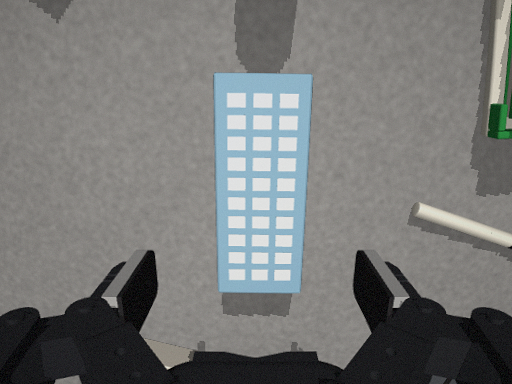

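The box fills 213–312 × 74–292, centred between the fingers. I'll descend and grip it.

move_arm --series '[8.54,0.3,0.2,1,0,0,0.01,8.54,0.3,0.1,2,0,0,0,8.54,0,0,2.5,0,0,0,8.54,0,0,2,0,0,0,8.54,0,0,1.2,0,0,0]'

```text
time: 29.78
tool_pos: [0.4255, 0.0133, 0.0148]
orientation: [[-0.197, 0.98, -0.005], [0.98, 0.197, -0.001], [0.0, -0.005, -1.0]]
contact_force: [-0.7, -0.4, 0.5]
opening: 0.999
```

move_arm --series '[8.54,0,0,0.7,0,0,0,8.54,0,0,0.4,0,0,0,8.54,0,0,0.1,0,0,0,8.54,0,0,0,0,0,0]'

```text
time: 30.12
tool_pos: [0.427, 0.0134, 0.0051]
orientation: [[-0.197, 0.98, -0.003], [0.98, 0.197, -0.0], [0.0, -0.003, -1.0]]
contact_force: [-0.2, 0.5, -0.6]
opening: 1.003
```

move_arm --series '[5,0,0,0,0,0,0,5,0,0,0,0,0,0,5,0,0,0,0,0,0,5,0,0,0,0,0,0,5,0,0,0,0,0,0]' --force 45

```text
time: 30.53
tool_pos: [0.4276, 0.0136, 0.0059]
orientation: [[-0.197, 0.98, -0.002], [0.98, 0.197, 0.001], [0.001, -0.001, -1.0]]
contact_force: [-1.2, 0.4, 5.2]
opening: 0.734
```

move_arm --series '[5,0,0,0,0,0,0,5,0,0,0,0,0,0,5,0,0,-0.5,0,0,0,5,0,0,-1.5,0,0,0,5,0,0,-2,0,0,0]'

```text
time: 30.95
tool_pos: [0.4247, 0.0127, 0.0442]
orientation: [[-0.197, 0.98, -0.007], [0.98, 0.197, -0.002], [-0.001, -0.007, -1.0]]
contact_force: [0.3, 0.1, -1.9]
opening: 0.734
```

```bash
python3 - <<'E'
from m import *
go(628,-182,130,-7.2)
E
```

```text
at [424.7  12.7  44.2] yaw 11.4 | turn rz 0.324 rad, shift cm [-16.77  22.61  -8.58] j7 5 F [ 0.3  0.1 -1.9] op 0.734 t 30.9 tilt [-0.007 -0.002]
```

move_arm --series '[5,0,0,-2.5,0,0,0.08,5,0,0,-3,0,0,0.08,5,0,0,-3,0,0,0.08,5,0,0,-1.5,0,0,0.084,5,-0.9,1.2,0,0,0,0]'

```text
time: 31.37
tool_pos: [0.4387, 0.0053, 0.1482]
orientation: [[0.126, 0.992, 0.001], [0.992, -0.126, 0.005], [0.005, 0.001, -1.0]]
contact_force: [1.1, -0.6, -3.9]
opening: 0.734
```

move_arm --series '[5,-1.9,2.6,0,0,0,0,5,-1.9,2.6,0,0,0,0,5,-1.9,2.6,0,0,0,0,5,-1.9,2.6,0,0,0,0,5,-1.9,2.6,0,0,0,0]'

```text
time: 31.78
tool_pos: [0.5556, -0.108, 0.1444]
orientation: [[0.124, 0.992, -0.003], [0.992, -0.124, 0.0], [-0.0, -0.003, -1.0]]
contact_force: [-0.1, 0.1, -0.8]
opening: 0.735
```

move_arm --series '[5,-1.9,2.6,0,0,0,0,5,-1.9,2.6,0,0,0,0,5,-1.6,2.1,1,0,0,0,5,-0.8,0.9,1.5,0,0,0,5,0,0,0,0,0,0]'

```text
time: 32.2
tool_pos: [0.6271, -0.1819, 0.1158]
orientation: [[0.128, 0.992, -0.009], [0.992, -0.128, -0.002], [-0.003, -0.008, -1.0]]
contact_force: [-1.9, 0.6, -2.7]
opening: 0.736
```

move_arm --series '[5,0,0,0,0,0,0,5,0,0,0,0,0,0,5,0,0,0,0,0,0]'

```text
time: 32.45
tool_pos: [0.6283, -0.1781, 0.12]
orientation: [[0.124, 0.992, -0.003], [0.992, -0.124, 0.001], [0.001, -0.003, -1.0]]
contact_force: [0.3, 0.8, -2.8]
opening: 0.736
```

```bash
python3 - <<'E'
from m import *
d=snap('wrist','w10.png'); go(628,-182,18,-7.2)
E
```

```text
at [ 628.5 -178.   120.1] yaw -7.1 | turn rz 0.002 rad, shift cm [-0.4  -0.   10.21] j7 23 F [ 0.2  0.4 -2.6] op 0.731 t 32.5 tilt [-0.002  0.001]
```

View pics/w10.png

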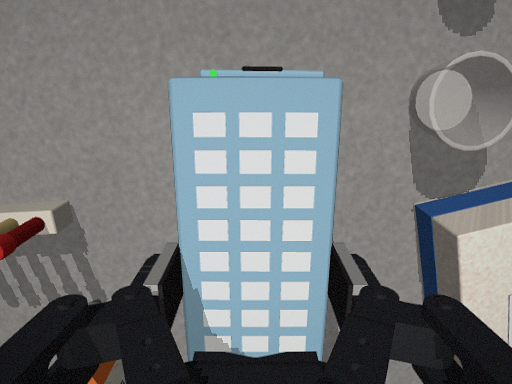

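The tray's far guide is at row ~70, cols 200–323, and the box's far edge is at row ~80. I'm checking both numerically.

```bash
python3 - <<'E'
from m import *
d=snap('wrist'); s=d['state']; p=np.array(s['tool_pos'])*1000
u=np.array([np.cos(np.radians(82.8)),np.sin(np.radians(82.8))])
P=ray(d,[(200,71),(323,72)],.026)*1000
Q=ray(d,[(170,81),(341,81)],s['tool_pos'][2]+.042)*1000
print(P.round(1),'tray',P[:,:2].mean(0)-94*u,'box',Q.round(1),Q[:,:2].mean(0)-80*u,p)
E
```

```text
[[598.6 -84.2  26. ]
 [689.  -96.1  26. ]] tray [ 632.05999462 -183.38809842] box [[ 607.3  -96.6  162.1]
 [ 669.  -104.2  162.1]] [ 628.15557636 -179.7603963 ] [ 628.52399541 -178.01561003  120.12183235]
```

move_arm --series '[5,-0.2,0.1,1.5,0,0,0,5,-0.1,0.1,2.5,0,0,0,5,0,0,2.5,0,0,0,5,0,0,1.2,0,0,0,5,0,0,0.6,0,0,0]'

```text
time: 32.97
tool_pos: [0.6278, -0.1815, 0.0332]
orientation: [[0.125, 0.992, -0.008], [0.992, -0.125, 0.001], [0.0, -0.008, -1.0]]
contact_force: [0.1, 0.6, -3.2]
opening: 0.737
```

move_arm --series '[5,0,0,0.5,0,0,0,5,0,0,0.5,0,0,0,5,0,0,0.4,0,0,0,5,0,0,0.2,0,0,0,5,0,0,0.1,0,0,0]'

```text
time: 33.38
tool_pos: [0.63, -0.1827, 0.0194]
orientation: [[0.125, 0.992, -0.003], [0.992, -0.125, -0.0], [-0.001, -0.003, -1.0]]
contact_force: [-0.1, 0.3, -2.7]
opening: 0.734
```

move_arm --series '[5,0,0,0.1,0,0,0,5,0,0,0,0,0,0,5,0,0,0,0,0,0]'

```text
time: 33.63
tool_pos: [0.6298, -0.1827, 0.0184]
orientation: [[0.125, 0.992, -0.003], [0.992, -0.125, -0.0], [-0.001, -0.003, -1.0]]
contact_force: [0.6, -0.0, -2.6]
opening: 0.727
```

move_arm --series '[5,0,0,0.1,0,0,0,5,0,0,0.1,0,0,0,5,0,0,0,0,0,0]'

```text
time: 33.88
tool_pos: [0.63, -0.1827, 0.018]
orientation: [[0.125, 0.992, -0.002], [0.992, -0.125, 0.001], [0.0, -0.003, -1.0]]
contact_force: [-4.2, 2.2, 7.6]
opening: 0.732
```

move_arm --series '[8.5,0,0,0,0,0,0,8.5,0,0,0,0,0,0,8.5,0,0,0,0,0,0,8.5,0,0,0,0,0,0,8.5,0,0,-0.5,0,0,0]'

```text
time: 34.3
tool_pos: [0.6289, -0.1823, 0.0202]
orientation: [[0.125, 0.992, -0.005], [0.992, -0.125, 0.0], [-0.001, -0.005, -1.0]]
contact_force: [0.2, 0.2, -0.5]
opening: 0.996
```

move_arm --series '[8.5,0,0,-1.5,0,0,0,8.5,0,0,-3,0,0,0,8.5,0,0,-3.5,0,0,0,8.5,0,0,-4,0,0,0,8.5,0,0,-3,0,0,0]'

```text
time: 34.72
tool_pos: [0.6308, -0.1835, 0.1757]
orientation: [[0.126, 0.992, 0.0], [0.992, -0.126, -0.001], [-0.001, 0.0, -1.0]]
contact_force: [0.5, -0.1, -0.5]
opening: 0.997
```

move_arm --series '[8.5,-1,-3,-1,0,0,0,8.5,-1,-3,0,0,0,0,8.5,-1,-3,0,0,0,0,8.5,0,-2,0,0,0,0,8.5,0,0,0,0,0,0]'

```text
time: 35.13
tool_pos: [0.5133, -0.2003, 0.1826]
orientation: [[0.13, 0.992, -0.003], [0.992, -0.13, 0.004], [0.003, -0.004, -1.0]]
contact_force: [-0.4, -0.7, -0.4]
opening: 0.994
```

```bash
python3 - <<'E'
from m import *
go(628,-182,200,-7.2)
t=snap('top'); im=t['image']
print('box',rect(t,(275,115,365,180),(90,60,80),(110,200,255),.060))
print('caps etc bottle/tubes: earlier (198,219),(322,225)')
print('orange',rect(t,(350,180,415,225),(5,120,80),(20,255,255),.058,10))
o=np.zeros((600,800,3),np.uint8)
b=lambda x0,y0,w,h:cv2.resize(im[y0:y0+h,x0:x0+w,::-1],None,fx=4,fy=4,interpolation=2)
for (X,Y,q) in((0,0,b(275,115,95,70)),(400,0,b(345,175,80,60)),(0,300,b(175,130,70,55)),(300,300,b(95,180,80,55)),(640,300,b(300,195,40,60))): o[Y:Y+q.shape[0],X:X+q.shape[1]]=q
o[540:600,300:400]=im[190:250,165:265,::-1]
cv2.imwrite('pics/t11.png',o)
E
```

```text
at [ 513.3 -200.3  182.6] yaw -7.5 | turn rz -0.004 rad, shift cm [ 3.26 11.15 -1.74] j7 20 F [-0.4 -0.7 -0.4] op 0.994 t 35.1 tilt [-0.003  0.004]
box (array([ 618.9, -162.1]), array([151.7,  87.5]), 81.3, 286)
caps etc bottle/tubes: earlier (198,219),(322,225)
orange (array([ 459.1, -377.8]), array([88.7, 61.6]), -72.8, 158)
```

View pics/t11.png

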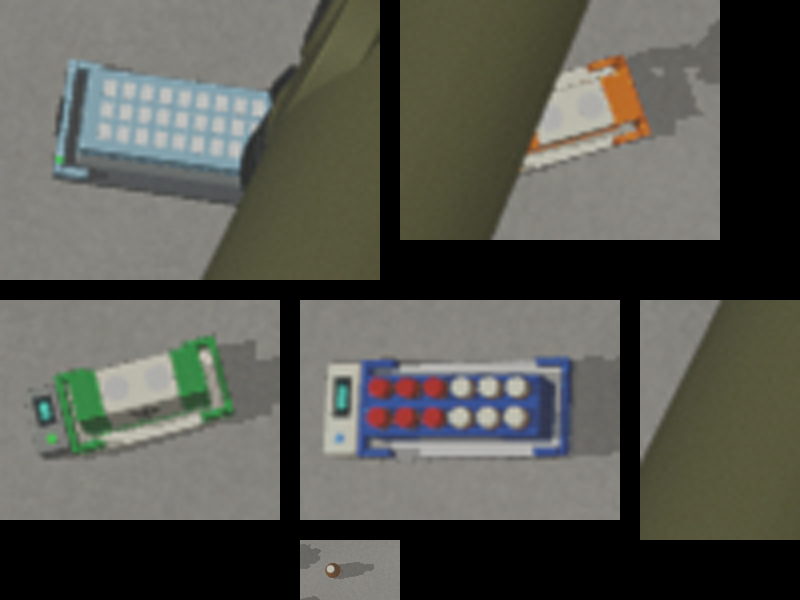

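The rack and the green cassette look seated. The arm hides part of the others, so I'll move it to the empty middle for a last check.

move_arm --series '[8.5,3,-0.3,0,0,0,0,8.5,3.5,-0.3,0,0,0,0,8.5,3.5,-0.3,0,0,0,0,8.5,3.5,-0.3,0,0,0,0,8.5,3.5,-0.3,0,0,0,0]'

```text
time: 35.6
tool_pos: [0.5247, -0.026, 0.1825]
orientation: [[0.125, 0.992, -0.001], [0.992, -0.125, 0.0], [0.0, -0.001, -1.0]]
contact_force: [1.5, 0.2, 0.4]
opening: 0.99
```

move_arm --series '[8.5,3,0,0,0,0,0,8.5,1.5,0,0,0,0,0,8.5,0,0,0,0,0,0,8.5,0,0,0,0,0,0,8.5,0,0,0,0,0,0]'

```text
time: 36.02
tool_pos: [0.5296, 0.0144, 0.1817]
orientation: [[0.128, 0.992, -0.003], [0.992, -0.128, -0.002], [-0.002, -0.003, -1.0]]
contact_force: [-1.6, -0.9, -0.3]
opening: 0.993
```

```bash
python3 - <<'E'
from m import *
t=snap('top'); im=t['image']
d2=dict(t); 
print('box all',rect(t,(275,115,365,185),(90,60,80),(110,200,255),.060))
print('tray',rect(t,(275,115,365,185),(90,60,80),(110,200,255),.026))
# box: white squares on the lid
h=cv2.cvtColor(im,cv2.COLOR_RGB2HSV)
print('squares',rect(t,(285,130,355,172),(0,0,165),(180,70,255),.060,2))
# cassette white tops incl. seals
print('o ends',rect(t,(362,180,415,228),(5,190,140),(20,255,255),.058,12))
print('bottle cap',rect(t,(185,205,215,235),(0,0,170),(180,70,255),.095,3))
o=np.zeros((600,800,3),np.uint8)
b=lambda x0,y0,w,h:cv2.resize(im[y0:y0+h,x0:x0+w,::-1],None,fx=5,fy=5,interpolation=2)
for (X,Y,q) in((0,0,b(278,118,82,60)),(420,0,b(350,180,70,50)),(0,310,b(180,135,66,50)),(340,310,b(308,195,50,56)),): o[Y:Y+q.shape[0],X:X+q.shape[1]]=q
# project expected outlines: seated top rect at seat pose (green lines) for each
def rc(c,yaw,L,W,z):
    a=np.radians(yaw);u=np.array([np.cos(a),np.sin(a)]);v=np.array([-u[1],u[0]])
    return proj(t,[[*(np.array(c)+i*u*L/2+j*v*W/2)/1000,z] for i,j in((1,1),(1,-1),(-1,-1),(-1,1))])
for (X,Y,x0,y0,r) in((0,0,278,118,rc((628.5,-182),82.8,160,64,.060)),(420,0,350,180,rc((459,-371),-73,100,36,.058)),(0,310,180,135,rc((607.5,155.6),-74,100,36,.058))):
    cv2.polylines(o,[np.int32((r+.5-[x0,y0])*5+[X,Y])],True,(255,0,255),1)
cv2.imwrite('pics/t12.png',o); go(500,50,180,-7)
E
```

```text
box all (array([ 618. , -176.1]), array([179.9,  88.8]), 82.1, 472)
tray (array([ 628.2, -181.6]), array([185.5,  91.5]), 82.1, 472)
squares (array([ 619.8, -175.6]), array([179.1,  86.3]), 82.4, 795)
o ends (array([ 462.3, -369.4]), array([97.9, 42.4]), -71.1, 125)
bottle cap (array([397.3, 182.4]), array([17.1, 14.1]), -89.0, 37)
at [529.5  14.1 181.6] yaw -7.4 | turn rz -0.007 rad, shift cm [ 3.2  -3.36  0.16] j7 -8 F [-0.3 -0.2 -0.2] op 0.996 t 36.1 tilt [-0.003 -0.001]
```

The viewer limit is reached, so I'll finish with a numerical check from the top camera.

```bash
python3 - <<'E'
from m import *
t=snap('top'); h=cv2.cvtColor(t['image'],cv2.COLOR_RGB2HSV)
def pts(box,lo,hi,z,maxA=1e9,minA=3):
    x0,y0,x1,y1=box;m=cv2.inRange(h[y0:y1,x0:x1],np.array(lo),np.array(hi));n,l,s,c=cv2.connectedComponentsWithStats(m)
    k=[i for i in range(1,n) if minA<=s[i,4]<=maxA]
    return [(s[i,4],*ray(t,c[i]+[x0,y0],z)[0,:2]*1000) for i in k]
q=np.array(pts((288,128,352,168),(0,0,150),(180,60,255),.060,40,4)); print('squares n',len(q)); 
c,sz,a=cv2.minAreaRect(q[:,1:].astype(np.float32));print(c,sz,a)
for n,b,z,lo,hi in(('green ends',(180,138,245,180),.058,(45,150,60),(80,255,255)),('orange ends',(355,182,415,228),.058,(5,180,130),(20,255,255)),('white g',(185,135,240,178),.058,(0,0,150),(60,60,255)),('white o',(355,182,415,228),.058,(0,0,150),(60,60,255)),('caps r',(305,195,340,250),.084,(0,150,80),(8,255,255))):
    print(n,[tuple(round(v) for v in p) for p in pts(b,lo,hi,z,1e9,12 if n!='caps r' else 4)])
E
```

```text
squares n 10
(627.2686157226562, -170.7914581298828) (162.9141387939453, 82.25851440429688) 77.40725708007812
green ends [(50, 619, 120), (60, 597, 195)]
orange ends [(88, 470, -410), (30, 436, -305), (94, 445, -329)]
white g [(214, 607, 156), (73, 571, 145)]
white o [(329, 464, -365), (94, 428, -363)]
caps r [(24, 440, -184), (19, 393, -181)]
```

```bash
python3 -c "
from rig import job;print(job.job_done())"
```

```text
the job is handed in; nothing more can be done
None
```

I unloaded the pile from the top, put all four things on their stations and released them. The order was vial rack, green cassette, orange cassette, cuvette box. I handed the job in at about 36 s of robot time, and it gave no verdict.

| Thing | Last position check (mm) | Seat (mm) |
|---|---|---|
| Vial rack | (440, 375), parallel within 0.1° | (437, 374) |
| Green cassette | (607, 156) | (607, 156) |
| Orange cassette | about (458, −370) | (459, −371) |
| Cuvette box | gripper at (630, −183) on release | about (630, −182.5) |

- **Seating:** each one met a seat contact force of about 8–11 N at the expected seat height.
- **Bystanders:** in its last check the bottle showed no sign of having been touched. The patient rack's caps could still be seen in place. Both decoys were left alone.

**Checks that failed or disagreed:**
- The top-camera check of the box on the tray failed: it found only 10 of the 30 lid squares, because the lid and the guides are too alike in colour. The box rests on gripper position, contact height and one partly hidden picture.
- The wrist and top cameras differed by 3–4 mm on three of the stations, so I used the average.
- The picture limit was reached before a final full view, so the orange cassette and the box were last seen whole only in numbers.

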